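# Turn over the closed stone boxes and stack them

### The arm

A 7-joint arm with a two-finger parallel gripper is mounted at the origin on the work surface. World frame = base frame: x ahead of the robot, y to its left, z up, the work surface at z = 0. Lengths are in mm, angles in rad, forces in N, time in s.
With the tool pointing down it reaches from about 400 to 875 mm from the base axis. Payload 4.4 kg.
Tool frame: the origin (TCP) lies where the fingers leave the gripper's body, on its centre line; the fingertips stand 73 mm ahead of it and the grasp point (between the pads) lies 54 mm ahead of it; z points along the fingers, y is the line along which they close (so a half turn about z gives the same grasp; the last joint's range is limited). The gripper opens to 85 mm and grips with 20 to 120 N. Pads are 22 mm wide; open, the fingers measure 114 mm over their backs; the gripper's body (76 mm by 85 mm) begins 54 mm behind the grasp point. The pads swing forward as they close: fully open they stand 13 mm farther back than shut.
Start: joints at [1.262, 0.628, 0.038, 1.517, -0.027, 0.996, -0.02], TCP at [156.298, -630.942, 303.913] pointing down, gripper open.
Joint ranges: [-3.06, 3.06], [-0.37, 2.12], [-1.25, 1.32], [0.18, 2.47], [-1.1, 4.24], [0.23, 1.98], [-2.94, 2.94]. Speed limits (rad/s): [2.57, 2.57, 3.14, 3.14, 3.14, 3.14, 3.14].

### API

Orientations are given as [roll, pitch, yaw] about the fixed x, y, z axes, in that order (R = Rz(yaw) Ry(pitch) Rx(roll)).
In Python, from cell import ctrl gives the robot as it stands.
- The arm moves only by the tool send_rows, never from a script. Its argument "rows" is a list that holds one entry, the list of rows, each a list of 6 numbers: the shift along the tool's x, y, z in cm, then the turn, a rotation vector about the tool's x, y, z in rad. In form: [[[tx, ty, tz, wx, wy, wz], ...]]. A call has 1 to 10 rows; each row is the pose to reach, as a shift and turn from the pose commanded when the call began, along the tool's axes at that moment; what a row does not reach only later rows make up. A row lasts 1/10 s, in which the tool goes at most 50 mm and 8.59 degrees, less where a joint would pass 70% of its speed; a pose out of reach is approached as far as the arm can. A call with a gripper value outside its range is refused whole. "grip" is the closure in counts, from 0 (fully open) to 255 (shut), set as the call begins (left out, the last holds). The fingers move at their own pace and stop on an object; the grip force is fixed at half the most. Time passes only in rows, so rows that repeat a pose let the fingers close. It gives the time, the measured TCP pose, the force, the opening and the grip force at its end, in the units of the state.
- ctrl.read_state(): the state, without advancing time (a new reading comes with each control period).
- ctrl.get_image(name): name is "side" or "top" or "wrist"; returns a dict with "pixels" (384x512x3 uint8, red, green, blue), "fx", "fy", "cx", "cy" (pixels), "extrinsics" (4x4, takes a point from camera to world coordinates); the wrist camera has in their place "mount" (4x4, takes a point from camera to tool coordinates, whose origin is the TCP and whose axes are the flange's). Camera axes: x right, y up, looking along -z (the intrinsics and any distortion apply to the point x, -y, -z); pixel columns grow to the right and rows downward; lengths in mm; the calibration is good to about 2 mm. The wrist camera is an equidistant fisheye: a pixel r from the principal point sees the ray r / f radians off the axis. A picture is of the moment at which its call begins: read the wrist's pose just before it. There is no depth.
- ctrl.finish_job(): hands the job in; it is judged then, once.
The state is a dict: "clock": time; "qpos": joint angles; "qd": joint speeds; "tau": joint torques, N m; "eef_pos": TCP position; "tool_rot": TCP orientation; "force": force on the tool from outside, world axes, zero at the start; "torque": the same for the moment, N m; "width": finger opening in mm; "gripper_force": force on a finger pad.
Only numpy, scipy, OpenCV 4.12 (cv2) and the standard library are available. Lean on these libraries where they do the work, as an engineer would, in place of code of your own. Each camera call takes 0.05 s, during which the arm holds its last target. There are 200 camera calls.

### The job

Turn both closed stone boxes upside down, each with its lid kept shut on it all the while, so that the stones settle into their lids: put the blue box in the middle of the round cork pad, then stack the red one squarely on top of it, both lying flat, lid down. Set them down rather than drop them, let go, and leave the hammer, bottle and tin where they are.

Things in the scene. Friction and masses are not known exactly. Their poses are not given: they have to be found in the camera images.
- blue_box: base tray of the blue stone box: bare aluminium, cork-faced underside, 50 (x) x 70 (y) x 20 (z) mm, 80-170 g, loose. Origin at the centre of its underside; +z points to its open top and the lid (up at the start). A lip inside its rim reaches 8 mm into the lid with 1.5 mm play, so the lid cannot slide off but lifts straight off; nothing latches. Starts right way up on the bench.
- blue_lid: lid of the blue stone box: blue painted shell with a dark window and three pale glass dots on its top, 50 (x) x 70 (y) x 20 (z) mm, about 90 g, loose. Origin at the centre of its open rim (the seam, = the middle of the closed box), z pointing from the rim out through its window face.
- blue_seam (a point): centre of the closed blue box, on the seam, 20 mm from the base's underside; axes as the base's. Closed, base and lid make one block 50 (x) x 70 (y) x 40 (z) mm with flush sides, seam half way up. It stands by itself on any face, also on its 50 x 40 mm end. Its 50 mm width fits the gripper: pads across the seam pinch both; 70 N does no harm.
- red_box: base tray of the red stone box: bare aluminium, cork-faced underside, 50 (x) x 70 (y) x 20 (z) mm, 80-170 g, loose. Origin at the centre of its underside; +z points to its open top and the lid (up at the start). A lip inside its rim reaches 8 mm into the lid with 1.5 mm play, so the lid cannot slide off but lifts straight off; nothing latches. Starts right way up on the bench.
- red_lid: lid of the red stone box: red painted shell with a dark window and three amber dots on its top, 50 (x) x 70 (y) x 20 (z) mm, about 90 g, loose. Origin at the centre of its open rim (the seam, = the middle of the closed box), z pointing from the rim out through its window face.
- red_seam (a point): centre of the closed red box, on the seam, 20 mm from the base's underside; axes as the base's. Closed, base and lid make one block 50 (x) x 70 (y) x 40 (z) mm with flush sides, seam half way up. It stands by itself on any face, also on its 50 x 40 mm end. Its 50 mm width fits the gripper: pads across the seam pinch both; 70 N does no harm.
- pad: round cork pad with a dark wooden rim, 150 mm across (153 mm at its foot), 12 mm thick, fixed to the bench; origin at the centre of its underside, on the bench top; z up.
- hammer: hammer lying on the bench, 240 mm long, at the far side; bystander; origin about its middle, on its underside.
- bottle: amber bottle, 56 mm across, 120 mm tall, standing at the far right; bystander; origin at the centre of its underside.
- tin: brass tin, 68 mm across, 75 mm tall, standing at the far left; bystander; origin at the centre of its underside.
Things that resemble listed ones, but are neither listed nor needed, are in the scene too. There is more than one size of the blue_lid; the job needs the middle-sized.

How it is judged:
By the outcome, as a careful person would: the job done as asked, in the order asked, and still so for the second after the job is handed in, with the robot touching nothing.
It also fails if it takes over 72 s, if anything falls off the work surface, if the arm or the gripper's body presses on something with over 40 N, if the wrist force passes 120 N, or if a joint passes its speed limit or range.

## Working session

There is one attempt and no reset: what is moved stays moved. The work goes in short steps, Python scripts to look and compute and a tool call to move; the robot and the scene stay as the last step left them, time stands still between calls to the robot, and variables do not carry over. Pictures are saved under pics/ and viewed, at most 10 in all, crops included, and the job is handed in when it is done.

Besides the shell and the picture viewer there is one more tool, called after "Emit:" as name(argument=value, ...), one argument or row to a line, values as JSON. send_rows: Moves the arm, as the interface text tells. Its arguments: {"type":"object","properties":{"rows":{"type":"array","items":{"type":"array","items":{"type":"array","items":{"type":"number"}}}},"grip":{"type":"number"}},"required":["rows"]}

```bash
mkdir -p pics; ls
cat > h.py <<'E'
import numpy as np, cv2
from cell import ctrl
from scipy.spatial.transform import Rotation as R
def snap(n,f=None):
    s=ctrl.read_state(); d=ctrl.get_image(n); 
    if f: cv2.imwrite('pics/'+f, d['pixels'][:,:,::-1])
    d['state']=s; return d
def cast(d,u,v,z):
    E=np.array(d['extrinsics']); p=np.array([(u-d['cx'])/d['fx'],-(v-d['cy'])/d['fy'],-1.])
    r=E[:3,:3]@p; o=E[:3,3]; return o+r*(z-o[2])/r[2]
E
python3 - <<'E'
from h import *
a=snap('top');b=snap('side')
cv2.imwrite('pics/a.png',np.vstack([a['pixels'],b['pixels']])[:,:,::-1][:, :])
im=np.hstack([a['pixels'],b['pixels']])[:,:,::-1]
cv2.imwrite('pics/top.png',a['pixels'][:,:,::-1]);cv2.imwrite('pics/side.png',b['pixels'][:,:,::-1])
for d in(a,b): print({k:d[k] for k in d if k not in('pixels','state')})
print(ctrl.read_state())
E
```

```text
pics
{'fx': 393.91759805496633, 'fy': 393.91759805496633, 'cx': 255.3053336630607, 'cy': 193.2226255230353, 'extrinsics': array([[ 2.14355691e-02,  9.91601693e-01, -1.27540576e-01,
         4.49613648e+02],
       [-9.99695296e-01,  1.96969463e-02, -1.48777146e-02,
        -8.62015568e+01],
       [-1.22406071e-02,  1.27820626e-01,  9.91721763e-01,
         1.23477382e+03],
       [ 0.00000000e+00,  0.00000000e+00,  0.00000000e+00,
         1.00000000e+00]])}
{'fx': 410.2071020727518, 'fy': 410.2071020727518, 'cx': 251.50112903771813, 'cy': 185.85703360392583, 'extrinsics': array([[-9.92289342e-01,  6.29042835e-02, -1.06793787e-01,
         5.02652214e+02],
       [-1.22905671e-01, -6.10640438e-01,  7.82312247e-01,
         6.73530838e+02],
       [-1.60018138e-02,  7.89405667e-01,  6.13663291e-01,
         6.30651000e+02],
       [ 0.00000000e+00,  0.00000000e+00,  0.00000000e+00,
         1.00000000e+00]])}
{'clock': 0.1, 'qpos': array([ 1.26219737,  0.62928532,  0.03844769,  1.51825024, -0.02698831,
        0.99628969, -0.01997648]), 'qd': array([-0.00130084, -0.0038682 ,  0.001043  , -0.00137569, -0.00020148,
       -0.00017439,  0.0005279 ]), 'tau': array([ 2.72999656e-03, -5.64530683e+01,  1.23081788e+00, -1.93971473e+01,
        1.14486966e-02,  5.49795004e-03, -9.23952967e-06]), 'eef_pos': array([ 156.19803004, -630.5148484 ,  303.06613343]), 'tool_rot': array([-3.13987841e+00,  3.00239696e-05,  2.42826887e-01]), 'force': array([-0.83670222,  0.54189461, -0.73419677]), 'torque': array([ 0.00986749, -0.02585666,  0.00712936]), 'gripper_force': 0.0, 'width': 85.44489383617774}
```

View pics/top.png

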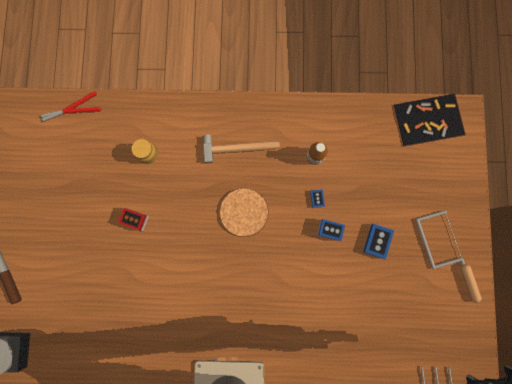

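View pics/side.png

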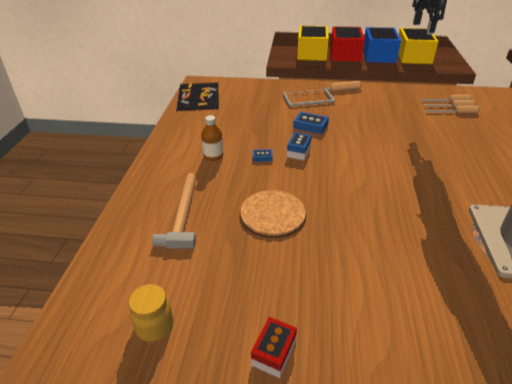

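The top view shows blue boxes at (317,198) small, (331,230) middle and (378,241) large. The red box is at (133,219), the pad at (243,212), the tin at (144,151), the bottle at (317,152) and the hammer at (240,148). The red pliers at (75,108) and the bins at the back are lookalikes by colour only. The blue at (331,230), which is (299,146) in the side view, has an aluminium base, so I choose it and will check its size.

```bash
cat >> h.py <<'E'
def blobs(img,col,amin=60):
    h=cv2.cvtColor(img,cv2.COLOR_RGB2HSV)
    if col=='blue': m=cv2.inRange(h,(100,110,50),(125,255,255))
    elif col=='red': m=cv2.inRange(h,(0,190,80),(5,255,255))|cv2.inRange(h,(172,150,80),(180,255,255))
    m=cv2.morphologyEx(m,cv2.MORPH_CLOSE,np.ones((3,3),np.uint8))
    c,_=cv2.findContours(m,cv2.RETR_EXTERNAL,cv2.CHAIN_APPROX_NONE)
    return [x for x in c if cv2.contourArea(x)>amin]
E
python3 - <<'E'
from h import *
a=snap('top')
for col in('blue','red'):
  for c in blobs(a['pixels'],col):
    w=np.array([cast(a,u,v,40)[:2] for u,v in c[:,0].astype(float)],np.float32)
    print(col,c[:,0].mean(0),cv2.minAreaRect(w))
h=cv2.cvtColor(a['pixels'],cv2.COLOR_RGB2HSV)
# pad: fit rim ellipse
crop=a['pixels'][170:260,190:300]
g=cv2.cvtColor(a['pixels'],cv2.COLOR_RGB2LAB)
m=((a['pixels'][:,:,2].astype(int)>75)&(a['pixels'][:,:,0]>150)).astype(np.uint8); mm=np.zeros_like(m); mm[180:245,210:280]=m[180:245,210:280]
mm=cv2.morphologyEx(mm,cv2.MORPH_CLOSE,np.ones((5,5),np.uint8))
c=max(cv2.findContours(mm,0,1)[0],key=cv2.contourArea); w=np.array([cast(a,u,v,12)[:2] for u,v in c[:,0].astype(float)],np.float32)
print('pad',cv2.contourArea(c),cv2.minEnclosingCircle(w),cv2.fitEllipse(w))
s=snap('side')
t=cv2.resize(a['pixels'][180:265,295:400],None,fx=4,fy=4); t2=cv2.resize(s['pixels'][100:185,240:345],None,fx=4,fy=4)
t3=cv2.resize(a['pixels'][185:255,90:180],(420,327));t4=cv2.resize(a['pixels'][170:260,190:300],(420,340))[:327]
cv2.imwrite('pics/crop.png',np.hstack([t,t2])[:,:,::-1] if 0 else np.vstack([np.hstack([t[:272],t2[:272]]),np.hstack([t3,t4])])[:,:,::-1])
E
```

```text
blue [378.50537634 240.82795699] ((466.5798645019531, -440.1807556152344), (66.35132598876953, 88.7159652709961), 72.59664916992188)
blue [331.04285714 229.54285714] ((497.15179443359375, -299.1185607910156), (68.67616271972656, 47.644874572753906), 77.05396270751953)
blue [316.96 198.  ] ((592.3638916015625, -256.3931579589844), (48.73578643798828, 35.187992095947266), 7.055785179138184)
red [131.11764706 218.85294118] ((517.1152954101562, 307.45050048828125), (72.09266662597656, 48.32406997680664), 71.92710876464844)
red [ 82.76470588 105.26890756] ((881.2615356445312, 490.2397155761719), (62.136680603027344, 117.36245727539062), 8.38002872467041)
pad 1685.5 ((548.3960571289062, -32.282657623291016), 74.29582977294922) ((548.171142578125, -32.12230682373047), (144.15304565429688, 144.84286499023438), 29.585683822631836)
```

View pics/crop.png

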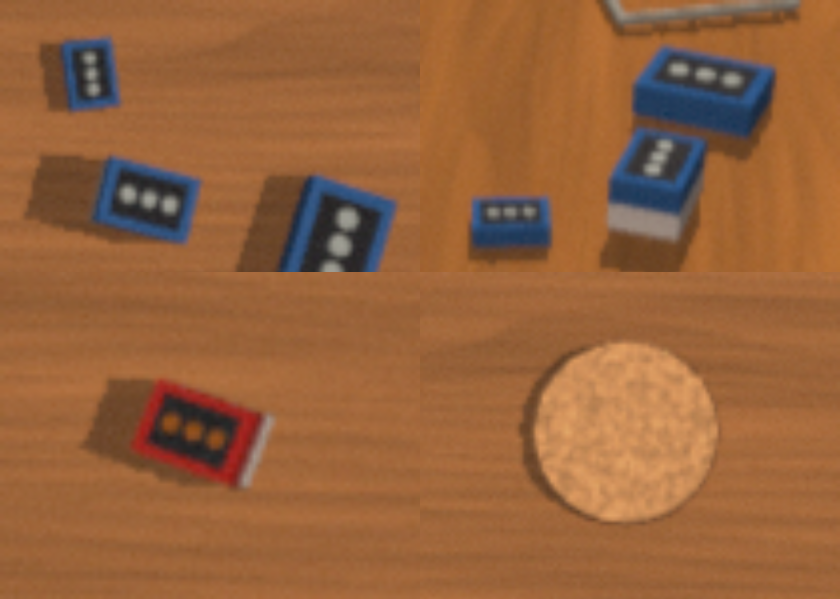

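The crop confirms the middle-sized blue box at top (331,230), with its aluminium base visible. The red box at (133,219) is closed too. The plan is two 90° turns per box with an intermediate stand on its end.

```bash
cat >> h.py <<'E'
def rot(c,t):  # c: azimuth(deg) of tool y; tilt t(deg): tool z = down*cos + d*sin, d = azimuth c+90
    c=np.radians(c);t=np.radians(t)
    y=np.array([np.cos(c),np.sin(c),0]); d=np.array([-np.sin(c),np.cos(c),0]); z=np.array([0,0,-np.cos(t)])+np.sin(t)*d
    return np.column_stack([np.cross(y,z),y,z])
def plan(g,c,t,off=54,cur=None):
    """grasp point g (world), gives row from current pose (cm, rad) """
    if cur is None:
        s=ctrl.read_state(); cur=(s['eef_pos'],R.from_euler('xyz',s['tool_rot']).as_matrix())
    p0,R0=cur; R1=rot(c,t); p1=np.array(g,float)-off*R1[:,2]
    sh=R0.T@(p1-p0)/10; rv=R.from_matrix(R0.T@R1).as_rotvec()
    n=max(np.linalg.norm(sh)/5,np.degrees(np.linalg.norm(rv))/8.59)
    print(np.round(sh,2).tolist(),np.round(rv,3).tolist(),'rows>=%.1f'%n,'tcp',p1.round()); return p1,R1
E
python3 - <<'E'
from h import *
b=snap('side')
for col in('blue','red'):
  for c in blobs(b['pixels'],col):
    x,y=c[:,0].mean(0); print(col,x,y,cast(b,x,y,32).round(1))
L=np.radians(77.0); l=np.array([np.cos(L),np.sin(L),0])
g=np.array([497,-299,20])+10*l
cur=plan(g+[0,0,120],-13,0); plan(g+[0,0,60],-13,-25); plan(g+[0,0,60],-13,-25,cur=cur)
s=ctrl.read_state(); print(s['clock'])
E
```

```text
blue 262.33870967741933 156.09677419354838 [ 594.2 -218.7   32. ]
blue 298.6222222222222 142.36666666666667 [ 502.1 -295.9   32. ]
blue 309.9684210526316 123.71578947368421 [ 472.4 -402.7   32. ]
blue 381.8071428571429 44.964285714285715 [  180.9 -1102.2    32. ]
red 273.6962962962963 343.0148148148148 [521.6 311.2  32. ]
red 346.8642857142857 44.4 [  325.4 -1098.1    32. ]
[41.5, -24.89, 10.97] [-0.001, -0.0, -1.101] rows>=9.9 tcp [ 499. -289.  194.]
[42.54, -26.92, 17.48] [-0.241, -0.392, -1.083] rows>=10.7 tcp [ 504. -267.  129.]
[2.28, -0.0, 6.51] [-0.0, -0.436, 0.0] rows>=2.9 tcp [ 504. -267.  129.]
0.25
```

Emit:
send_rows(
  rows=[
    [[41.5,-24.9,11,0,0,-1.1],[41.5,-24.9,11,0,0,-1.1],[41.5,-24.9,11,0,0,-1.1],[41.5,-24.9,11,0,0,-1.1],[41.5,-24.9,11,0,0,-1.1],[41.5,-24.9,11,0,0,-1.1],[41.5,-24.9,11,0,0,-1.1],[41.5,-24.9,11,0,0,-1.1],[41.5,-24.9,11,0,0,-1.1],[41.5,-24.9,11,0,0,-1.1]],
  ],
  grip=0,
)

```text
clock: 1.25
eef_pos: [500.7, -287.7, 193.5]
tool_rot: [3.141, -0.0, 1.343]
force: [0.6, -0.5, -0.2]
width: 85.4
gripper_force: 0.0
```

Emit:
send_rows(
  rows=[
    [[0,0,0,0,0,0],[0,0,0,0,0,0],[0,0,0,0,0,0],[0,0,0,0,0,0]],
  ],
)

```text
clock: 1.65
eef_pos: [498.1, -291.3, 194.1]
tool_rot: [-3.141, 0.001, 1.34]
force: [0.1, -0.9, 0.2]
width: 85.6
gripper_force: 0.0
```

```bash
cat >> h.py <<'E'
def wcast(d,u,v,z):
    s=d['state']; M=np.array(d['mount']); T=np.eye(4);T[:3,:3]=R.from_euler('xyz',s['tool_rot']).as_matrix();T[:3,3]=s['eef_pos']
    E=T@M; a=np.array([(u-d['cx'])/d['fx'],(v-d['cy'])/d['fy']]); r=np.linalg.norm(a); q=np.sin(r)/max(r,1e-9)
    p=np.array([a[0]*q,-a[1]*q,-np.cos(r)]); p=E[:3,:3]@p; o=E[:3,3]; return o+p*(z-o[2])/p[2]
E
python3 - <<'E'
from h import *
d=snap('wrist','w1.png'); s=d['state']; print(s['clock'],s['eef_pos'],s['tool_rot'],s['qpos'].round(2),s['width'])
print({k:d[k] for k in d if k in('fx','cx','cy','mount')})
for c in blobs(d['pixels'],'blue',200):
    w=np.array([wcast(d,u,v,40)[:2] for u,v in c[:,0].astype(float)],np.float32); print(c[:,0].mean(0),cv2.minAreaRect(w))
E
```

```text
1.65 [ 498.05795954 -291.34652594  194.14295849] [-3.14138446e+00  1.14925559e-03  1.33959656e+00] [ 0.62  0.67 -0.21  1.82  0.22  0.67  0.05] 85.59447651443354
{'fx': 297.3186396354542, 'cx': 252.53476960936806, 'cy': 188.76988134782349, 'mount': array([[ 6.67127604e-04,  9.52691331e-01,  3.03938781e-01,
         7.85591393e+01],
       [ 9.99999777e-01, -6.26011878e-04, -2.32715829e-04,
         6.93041870e-01],
       [-3.14370656e-05,  3.03938868e-01, -9.52691536e-01,
        -7.01177639e+01],
       [ 0.00000000e+00,  0.00000000e+00,  0.00000000e+00,
         1.00000000e+00]])}
[258.71138211 307.20325203] ((479.4429626464844, -409.2884826660156), (47.6123046875, 83.84619140625), 73.14045715332031)
[256.59854015 201.04744526] ((500.7782897949219, -297.4701232910156), (70.96381378173828, 48.103572845458984), 76.76129913330078)
[352.95555556 128.33333333] ((588.9005126953125, -254.79586791992188), (47.6845588684082, 34.040771484375), 7.957458972930908)
```

View pics/w1.png

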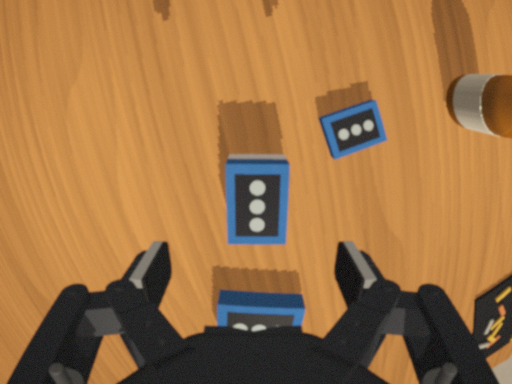

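The wrist view shows the middle box at (257,200), closed, with the base edge visible. The small box is at (353,128) and the large one at (259,307), and the fingers straddle it. The centre comes to (500,-297.5) and the long axis to 76.8°, which agrees with the top view.

Run:
```python
from h import *
g=np.array([502.3,-287.8,20])
cur=plan(g+[0,0,50],-13.2,-25); plan(g,-13.2,-25,cur=cur)
```

```text
[2.72, 0.32, 7.52] [-0.0, -0.435, -0.001] rows>=2.9 tcp [ 508. -266.  119.]
[2.11, 0.0, 4.53] [0.0, 0.0, 0.0] rows>=1.0 tcp [ 508. -266.   69.]
```

Emit:
send_rows(
  rows=[
    [[2.7,0.3,7.5,0,-0.435,0],[2.7,0.3,7.5,0,-0.435,0],[2.7,0.3,7.5,0,-0.435,0],[2.7,0.3,7.5,0,-0.435,0],[2.7,0.3,7.5,0,-0.435,0],[2.7,0.3,7.5,0,-0.435,0]],
  ],
)

```text
clock: 2.3
eef_pos: [507.9, -264.9, 119.3]
tool_rot: [3.141, 0.435, 1.341]
force: [0.5, -0.8, 0.0]
width: 85.2
gripper_force: 0.0
```

Emit:
send_rows(
  rows=[
    [[0.5,0,1.1,0,0,0],[1.1,0,2.3,0,0,0],[1.6,0,3.4,0,0,0],[2.1,0,4.5,0,0,0],[2.1,0,4.5,0,0,0],[2.1,0,4.5,0,0,0]],
  ],
)

```text
clock: 2.9
eef_pos: [508.0, -263.9, 68.7]
tool_rot: [-3.14, 0.435, 1.343]
force: [-0.2, -0.4, 0.3]
width: 85.5
gripper_force: 0.0
```

Run:
```python
from h import *
s=ctrl.read_state(); print(s['qpos'].round(2)); plan([502.3,-287.8,20],-13.2,-25)
```

```text
[ 0.02  0.93  0.33  1.94  0.53  0.35 -0.52]
[-0.17, -0.01, 0.05] [-0.0, -0.001, 0.002] rows>=0.0 tcp [ 508. -266.   69.]
```

Emit:
send_rows(
  rows=[
    [[0,0,0,0,0,0],[0,0,0,0,0,0],[0,0,0,0,0,0],[0,0,0,0,0,0],[0,0,0,0,0,0],[0,0,0,0,0,0],[0,0,0,0,0,0],[0,0,0,0,0,0]],
  ],
  grip=255,
)

```text
clock: 3.7
eef_pos: [508.7, -263.7, 69.9]
tool_rot: [3.14, 0.435, 1.342]
force: [-0.2, 1.9, 6.0]
width: 49.7
gripper_force: 62.5
```

Emit:
send_rows(
  rows=[
    [[-0.4,0,-0.9,0,0,0],[-1.2,0,-2.7,0,0,0],[-2.5,0,-5.4,0,0,0],[-4.2,0,-9,0,0,0],[-4.2,0,-9,0,0,0],[-4.2,0,-9,0,0,0]],
  ],
)

```text
clock: 4.3
eef_pos: [508.5, -264.0, 169.5]
tool_rot: [3.139, 0.434, 1.341]
force: [0.0, 0.0, -2.2]
width: 49.3
gripper_force: 62.5
```

Run:
```python
from h import *
d=snap('wrist','w2.png'); s=d['state']; print(s['clock'],s['qpos'].round(2),s['width'],s['gripper_force'],s['force'],s['eef_pos'])
# go to stand site: az -20, r 470; inward d => c+90=160 ->c=70 ; t=0 way point first
site=np.array([440,-160,0.])
cur=plan(site+[0,0,150],70,0); cur=plan(site+[0,0,90],70,65,cur=cur); plan(site+[0,0,45],70,65,cur=cur)
```

```text
4.3 [ 0.05  0.74  0.27  1.92  0.51  0.54 -0.42] 49.25908278610508 62.53240091231419 [ 0.03576008  0.03159125 -2.16482327] [ 508.48672502 -263.99163048  169.51877505]
[6.27, -8.96, -6.83] [-0.315, 0.355, -1.425] rows>=10.0 tcp [ 440. -160.  204.]
[-4.89, 0.0, 9.12] [-0.0, 1.134, 0.0] rows>=7.6 tcp [ 486. -177.  113.]
[-4.08, 0.0, 1.9] [0.0, 0.0, 0.0] rows>=0.9 tcp [ 486. -177.   68.]
```

View pics/w2.png

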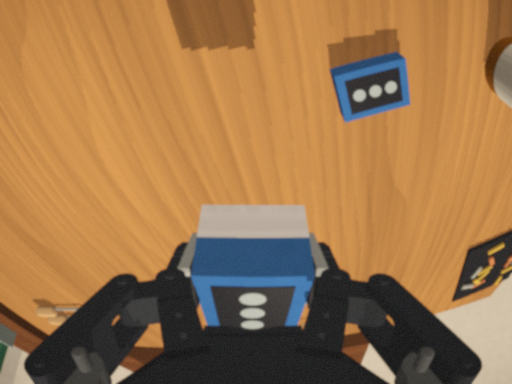

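The box is held shut across its seam at (252,240), with base and lid together. Next I stand it on its end.

Emit:
send_rows(
  rows=[
    [[6.3,-9,-6.8,-0.315,0.355,-1.425],[6.3,-9,-6.8,-0.315,0.355,-1.425],[6.3,-9,-6.8,-0.315,0.355,-1.425],[6.3,-9,-6.8,-0.315,0.355,-1.425],[6.3,-9,-6.8,-0.315,0.355,-1.425],[6.3,-9,-6.8,-0.315,0.355,-1.425],[6.3,-9,-6.8,-0.315,0.355,-1.425],[6.3,-9,-6.8,-0.315,0.355,-1.425],[6.3,-9,-6.8,-0.315,0.355,-1.425],[6.3,-9,-6.8,-0.315,0.355,-1.425]],
  ],
)

```text
clock: 5.35
eef_pos: [438.8, -159.9, 202.4]
tool_rot: [3.14, -0.004, 2.796]
force: [0.2, -0.5, -2.0]
width: 49.6
gripper_force: 63.2
```

Emit:
send_rows(
  rows=[
    [[0,0,0,0,0,0],[0,0,0,0,0,0],[0,0,0,0,0,0]],
  ],
)

```text
clock: 5.65
eef_pos: [439.5, -159.5, 203.1]
tool_rot: [-3.14, -0.0, 2.789]
force: [0.2, -0.3, -1.9]
width: 49.3
gripper_force: 63.2
```

Run:
```python
from h import *
s=ctrl.read_state(); print(s['qpos'].round(2))
site=np.array([440,-160,0.])
cur=plan(site+[0,0,100],70,65); plan(site+[0,0,47],70,65,cur=cur)
```

```text
[ 0.66  0.58 -0.54  2.1   0.53  0.59  0.96]
[-4.96, -0.0, 8.03] [0.001, 1.134, -0.004] rows>=7.6 tcp [ 486. -177.  123.]
[-4.8, 0.0, 2.24] [0.0, 0.0, 0.0] rows>=1.1 tcp [ 486. -177.   70.]
```

Emit:
send_rows(
  rows=[
    [[-5,0,8,0,1.134,0],[-5,0,8,0,1.134,0],[-5,0,8,0,1.134,0],[-5,0,8,0,1.134,0],[-5,0,8,0,1.134,0],[-5,0,8,0,1.134,0],[-5,0,8,0,1.134,0],[-5,0,8,0,1.134,0],[-5,0,8,0,1.134,0],[-5,0,8,0,1.134,0]],
  ],
)

```text
clock: 6.65
eef_pos: [487.2, -176.3, 123.1]
tool_rot: [-3.136, -1.131, 2.787]
force: [-0.5, 1.1, -1.7]
width: 49.5
gripper_force: 63.3
```

Run:
```python
from h import *
d=snap('wrist','w3.png');e=snap('side')
cv2.imwrite('pics/w3.png',np.hstack([cv2.resize(d['pixels'],(400,300)),cv2.resize(e['pixels'][50:350,50:450],(400,300))])[:,:,::-1])
s=ctrl.read_state(); print(s['qpos'].round(2),s['width'],s['force'])
site=np.array([440,-160,0.])
plan(site+[0,0,47],70,65)
```

```text
[ 0.54  1.25 -0.49  1.22  0.22  1.88  1.22] 49.17055533832893 [-0.43402422 -0.14888085 -1.762028  ]
[-4.9, -0.02, 2.46] [0.0, 0.005, -0.002] rows>=1.1 tcp [ 486. -177.   70.]
```

View pics/w3.png

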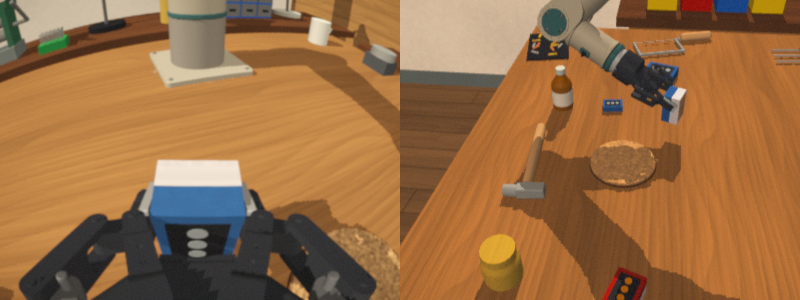

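The left view shows the box still shut in the fingers, lid outward. The right view shows it standing on end in the air near the pad. Lowering it.

Emit:
send_rows(
  rows=[
    [[-1,0,0.5,0,0,0],[-2,0,1,0,0,0],[-3,0,1.4,0,0,0],[-4,0,1.9,0,0,0],[-4.7,0,2.3,0,0.005,0],[-4.7,0,2.3,0,0.005,0],[-4.7,0,2.3,0,0.005,0]],
  ],
)

```text
clock: 7.45
eef_pos: [485.7, -177.2, 72.7]
tool_rot: [-3.14, -1.142, 2.79]
force: [-0.4, -1.1, 5.8]
width: 49.3
gripper_force: 63.5
```

Emit:
send_rows(
  rows=[
    [[-0.05,0,0.02,0,0,0],[-0.09,0,0.04,0,0,0],[-0.14,0,0.06,0,0,0],[-0.18,0,0.08,0,0,0],[-0.18,0,0.08,0,0,0]],
  ],
)

```text
clock: 7.95
eef_pos: [485.7, -177.2, 72.6]
tool_rot: [-3.142, -1.144, 2.792]
force: [1.5, -2.3, 12.5]
width: 49.0
gripper_force: 63.9
```

Emit:
send_rows(
  rows=[
    [[-0.05,0,0.02,0,0,0],[-0.09,0,0.04,0,0,0],[-0.09,0,0.04,0,0,0]],
  ],
)

```text
clock: 8.25
eef_pos: [485.8, -177.2, 72.5]
tool_rot: [3.141, -1.145, 2.792]
force: [0.9, -3.2, 16.9]
width: 49.6
gripper_force: 64.2
```

Emit:
send_rows(
  rows=[
    [[0.1,0,-0.05,0,-0.003,0],[0.2,0,-0.1,0,-0.005,0],[0.2,0,-0.1,0,-0.005,0]],
  ],
)

```text
clock: 8.55
eef_pos: [485.5, -177.1, 72.9]
tool_rot: [-3.141, -1.139, 2.791]
force: [-0.1, -1.5, 8.0]
width: 49.2
gripper_force: 63.4
```

Emit:
send_rows(
  rows=[
    [[0,0,0,0,0,0],[0,0,0,0,0,0],[0,0,0,0,0,0],[0,0,0,0,0,0],[0,0,0,0,0,0],[0,0,0,0,0,0]],
  ],
  grip=0,
)

```text
clock: 9.15
eef_pos: [486.2, -177.0, 70.6]
tool_rot: [-3.14, -1.133, 2.789]
force: [0.2, 0.3, -0.8]
width: 85.5
gripper_force: 0.0
```

Emit:
send_rows(
  rows=[
    [[0,0,-1.5,0,0,0],[0,0,-4,0,0,0],[0,0,-8,0,0,0],[0,0,-12,0,0,0],[0,0,-12,0,0,0]],
  ],
)

```text
clock: 9.65
eef_pos: [567.5, -210.8, 119.6]
tool_rot: [-3.125, -1.039, 2.733]
force: [0.2, -0.7, -2.8]
width: 85.4
gripper_force: 0.0
```

Run:
```python
from h import *
d=snap('wrist');e=snap('top')
cv2.imwrite('pics/w4.png',np.hstack([cv2.resize(d['pixels'],(400,300)),cv2.resize(e['pixels'][180:270,230:350],(400,300))])[:,:,::-1])
s=d['state'];print(s['qpos'].round(2),s['eef_pos'])
for c in blobs(d['pixels'],'blue',200):
    print(c[:,0].mean(0),cv2.minAreaRect(c))
```

```text
[ 0.26  1.3   0.2   0.92 -0.17  1.97  1.62] [ 567.53695629 -210.77744261  119.5933286 ]
[  3.68367347 325.10204082] ((8.0, 326.0), (96.0, 16.0), 90.0)
[250.52755906 201.17716535] ((250.84536743164062, 202.5979461669922), (70.38187408447266, 68.20230865478516), 87.39744567871094)
```

View pics/w4.png

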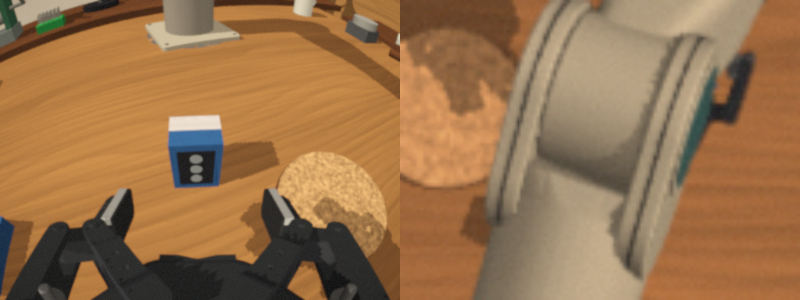

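The wrist view shows the blue box closed and standing on end at (197,152), lid face outward, clear of the pad at (335,205). Now I work round to the opposite tilt for the second turn.

Run:
```python
from h import *
site=np.array([440,-160,0.])
cur=plan(site+[0,0,170],70,0); 
cur=plan(site+[0,0,150],-20,-30,cur=cur);
```

```text
[15.71, -0.15, 7.18] [0.004, -1.019, -0.051] rows>=6.8 tcp [ 440. -160.  224.]
[-0.0, 2.7, 2.72] [0.41, -0.41, 1.532] rows>=10.9 tcp [ 449. -135.  197.]
```

Emit:
send_rows(
  rows=[
    [[15.7,-0.1,7.2,0,-1.02,-0.05],[15.7,-0.1,7.2,0,-1.02,-0.05],[15.7,-0.1,7.2,0,-1.02,-0.05],[15.7,-0.1,7.2,0,-1.02,-0.05],[15.7,-0.1,7.2,0,-1.02,-0.05],[15.7,-0.1,7.2,0,-1.02,-0.05],[15.7,-0.1,7.2,0,-1.02,-0.05],[15.7,-0.1,7.2,0,-1.02,-0.05]],
  ],
)

```text
clock: 10.55
eef_pos: [435.3, -155.7, 221.9]
tool_rot: [3.126, -0.011, 2.79]
force: [-0.6, -0.0, -0.5]
width: 85.1
gripper_force: 0.0
```

Emit:
send_rows(
  rows=[
    [[0,2.7,2.7,0.41,-0.41,1.53],[0,2.7,2.7,0.41,-0.41,1.53],[0,2.7,2.7,0.41,-0.41,1.53],[0,2.7,2.7,0.41,-0.41,1.53],[0,2.7,2.7,0.41,-0.41,1.53],[0,2.7,2.7,0.41,-0.41,1.53],[0,2.7,2.7,0.41,-0.41,1.53],[0,2.7,2.7,0.41,-0.41,1.53],[0,2.7,2.7,0.41,-0.41,1.53],[0,2.7,2.7,0.41,-0.41,1.53]],
  ],
)

```text
clock: 11.55
eef_pos: [446.6, -130.1, 193.7]
tool_rot: [-3.093, 0.471, 1.366]
force: [0.2, -0.5, -0.2]
width: 85.5
gripper_force: 0.0
```

Emit:
send_rows(
  rows=[
    [[0,0,0,0,0,0],[0,0,0,0,0,0],[0,0,0,0,0,0]],
  ],
)

```text
clock: 11.85
eef_pos: [446.3, -131.5, 194.2]
tool_rot: [-3.091, 0.468, 1.372]
force: [0.6, -0.0, 0.4]
width: 85.4
gripper_force: 0.0
```

Run:
```python
from h import *
s=ctrl.read_state(); print(s['qpos'].round(2),s['clock'])
site=np.array([440,-160,0.]); cur=None
for c in (-20,10,40,70): cur=plan(site+[0,0,150],c,-30,cur=cur)
cur=plan(site+[0,0,47],70,-30,cur=cur)
```

```text
[-0.65  0.9   1.04  2.11 -0.51  0.59  0.42] 11.85
[-0.33, 0.34, -0.14] [0.021, -0.052, 0.133] rows>=1.0 tcp [ 449. -135.  197.]
[-0.31, -1.35, 0.18] [-0.262, 0.0, -0.453] rows>=3.5 tcp [ 435. -133.  197.]
[-0.31, -1.35, 0.18] [-0.262, 0.0, -0.453] rows>=3.5 tcp [ 423. -139.  197.]
[-0.31, -1.35, 0.18] [-0.262, -0.0, -0.453] rows>=3.5 tcp [ 415. -151.  197.]
[5.15, 0.0, 8.92] [0.0, 0.0, 0.0] rows>=2.1 tcp [ 415. -151.   94.]
```

Emit:
send_rows(
  rows=[
    [[-0.4,-1.2,0,-0.26,0,-0.4],[-0.4,-1.2,0,-0.26,0,-0.4],[-0.4,-1.2,0,-0.26,0,-0.4],[-0.4,-1.2,0,-0.26,0,-0.4],[-0.4,-1.2,0,-0.26,0,-0.4]],
  ],
)

```text
clock: 12.35
eef_pos: [433.9, -131.2, 196.2]
tool_rot: [3.131, 0.454, 1.799]
force: [1.1, -0.2, 0.8]
width: 85.5
gripper_force: 0.0
```

Run:
```python
from h import *
s=ctrl.read_state(); print(s['qpos'].round(2),s['clock'])
site=np.array([440,-160,0.]); cur=None
for c in (10,40,70): cur=plan(site+[0,0,150],c,-30,cur=cur)
```

```text
[-0.64  0.79  0.97  2.31 -1.    0.24  1.3 ] 12.35
[-0.24, 0.09, 0.06] [0.036, -0.07, 0.047] rows>=0.6 tcp [ 435. -133.  197.]
[-0.31, -1.35, 0.18] [-0.262, 0.0, -0.453] rows>=3.5 tcp [ 423. -139.  197.]
[-0.31, -1.35, 0.18] [-0.262, -0.0, -0.453] rows>=3.5 tcp [ 415. -151.  197.]
```

Run:
```python
from h import *
site=np.array([440,-160,0.])
cur=plan(site+[0,0,150],70,0)
```

```text
[-2.98, -0.07, 0.59] [-0.216, 0.421, -0.973] rows>=7.2 tcp [ 440. -160.  204.]
```

Emit:
send_rows(
  rows=[
    [[-3,0,0.6,-0.215,0.42,-0.975],[-3,0,0.6,-0.215,0.42,-0.975],[-3,0,0.6,-0.215,0.42,-0.975],[-3,0,0.6,-0.215,0.42,-0.975],[-3,0,0.6,-0.215,0.42,-0.975],[-3,0,0.6,-0.215,0.42,-0.975],[-3,0,0.6,-0.215,0.42,-0.975],[-3,0,0.6,-0.215,0.42,-0.975],[-3,0,0.6,-0.215,0.42,-0.975],[-3,0,0.6,-0.215,0.42,-0.975]],
  ],
)

```text
clock: 13.35
eef_pos: [440.8, -159.6, 203.6]
tool_rot: [-3.138, 0.001, 2.79]
force: [0.2, -0.2, -0.9]
width: 85.2
gripper_force: 0.0
```

Run:
```python
from h import *
d=snap('wrist'); s=d['state']; print(s['qpos'].round(2),s['clock'],s['eef_pos'])
im=d['pixels']; h=cv2.cvtColor(im,cv2.COLOR_RGB2HSV)
for c in blobs(im,'blue',150):
    w=np.array([wcast(d,u,v,70)[:2] for u,v in c[:,0].astype(float)],np.float32); print('blue',c[:,0].mean(0).round(),cv2.minAreaRect(w))
m=cv2.inRange(h,(0,0,110),(180,60,255))
for c in cv2.findContours(m,0,1)[0]:
    if cv2.contourArea(c)>150:
        w=np.array([wcast(d,u,v,70)[:2] for u,v in c[:,0].astype(float)],np.float32); print('grey',c[:,0].mean(0).round(),cv2.minAreaRect(w))
cv2.imwrite('pics/w5.png',im[:,:,::-1])
plan([440,-160,50],70,0)
```

```text
[-0.12  0.61  0.61  2.12 -0.63  0.59  2.15] 13.35 [ 440.78951106 -159.64671852  203.62402926]
blue [216. 318.] ((538.7235107421875, -231.54443359375), (32.73080062866211, 32.90663528442383), 8.0664644241333)
blue [ 45. 271.] ((449.1033935546875, -379.90240478515625), (68.41079711914062, 83.65927124023438), 72.7297592163086)
blue [252. 215.] ((449.01611328125, -163.11354064941406), (48.01633834838867, 17.080585479736328), 70.00386047363281)
grey [  4. 370.] ((604.3418579101562, -683.9764404296875), (26.620410919189453, 139.77793884277344), 34.13019943237305)
grey [503. 365.] ((890.36669921875, 140.6132049560547), (194.6411895751953, 45.572444915771484), 20.3555965423584)
grey [477. 314.] ((669.7366333007812, 42.13018798828125), (92.17648315429688, 28.80554962158203), 8.320858001708984)
grey [ 17. 313.] ((494.720458984375, -491.92169189453125), (48.498016357421875, 93.7750015258789), 56.50070571899414)
grey [251. 201.] ((433.27874755859375, -157.46560668945312), (50.319129943847656, 53.665992736816406), 70.2782211303711)
[0.05, -0.05, 9.95] [-0.004, 0.0, -0.002] rows>=2.0 tcp [ 440. -160.  104.]
```

View pics/w5.png

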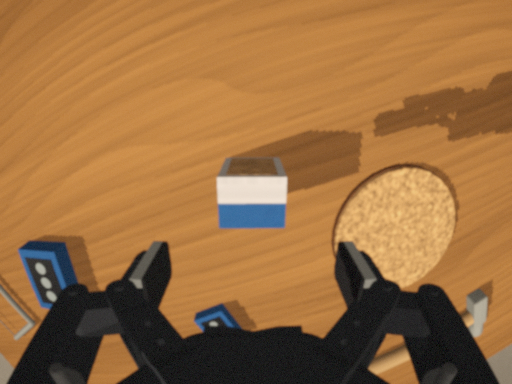

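The standing box is closed at (252,195): base white, lid blue. Its seam is at (441,-160), as expected. I re-stand it turned 90°, so that both remaining tilts are sideways ones the wrist can do.

Emit:
send_rows(
  rows=[
    [[0,0,3.3,0,0,0],[0,0,6.6,0,0,0],[0,0,8.5,0,0,0],[0,0,9.9,0,0,0],[0,0,9.9,0,0,0],[0,0,9.9,0,0,0]],
  ],
)

```text
clock: 14.0
eef_pos: [440.8, -159.9, 104.6]
tool_rot: [-3.137, -0.0, 2.792]
force: [0.9, -0.2, 0.0]
width: 85.6
gripper_force: 0.0
```

Emit:
send_rows(
  rows=[
    [[0,0,0,0,0,0],[0,0,0,0,0,0],[0,0,0,0,0,0],[0,0,0,0,0,0],[0,0,0,0,0,0],[0,0,0,0,0,0]],
  ],
  grip=255,
)

```text
clock: 14.6
eef_pos: [441.5, -160.2, 105.3]
tool_rot: [-3.138, 0.002, 2.792]
force: [-0.1, -0.2, 4.8]
width: 49.4
gripper_force: 61.5
```

Emit:
send_rows(
  rows=[
    [[0,0,-1,0,0,0],[0,0,-3,0,0,0],[0,0,-6,0,0,0],[0,0,-6,0,0,0]],
  ],
)

```text
clock: 15.0
eef_pos: [442.5, -160.7, 167.5]
tool_rot: [-3.137, 0.006, 2.792]
force: [0.1, -0.6, -1.5]
width: 49.3
gripper_force: 62.8
```

Run:
```python
from h import *
s=ctrl.read_state(); print(s['qpos'].round(2),s['clock'])
plan([470,-200,110],-20,0)
```

```text
[-0.07  0.67  0.53  2.14 -0.71  0.5   2.23] 15.0
[-3.93, -2.75, 0.38] [0.001, 0.008, 1.571] rows>=10.5 tcp [ 470. -200.  164.]
```

Emit:
send_rows(
  rows=[
    [[-3.9,-2.7,0.4,0,0.008,1.57],[-3.9,-2.7,0.4,0,0.008,1.57],[-3.9,-2.7,0.4,0,0.008,1.57],[-3.9,-2.7,0.4,0,0.008,1.57],[-3.9,-2.7,0.4,0,0.008,1.57],[-3.9,-2.7,0.4,0,0.008,1.57],[-3.9,-2.7,0.4,0,0.008,1.57],[-3.9,-2.7,0.4,0,0.008,1.57],[-3.9,-2.7,0.4,0,0.008,1.57],[-3.9,-2.7,0.4,0,0.008,1.57]],
  ],
)

```text
clock: 16.0
eef_pos: [468.4, -198.1, 160.2]
tool_rot: [-3.136, -0.001, 1.286]
force: [0.3, 0.7, -2.3]
width: 49.3
gripper_force: 62.8
```

Emit:
send_rows(
  rows=[
    [[0,0,0,0,0,0],[0,0,2,0,0,0],[0,0,4,0,0,0],[0,0,5.4,0,0,0],[0,0,5.4,0,0,0],[0,0,5.4,0,0,0]],
  ],
)

```text
clock: 16.6
eef_pos: [468.2, -198.6, 106.6]
tool_rot: [-3.137, -0.002, 1.294]
force: [-0.3, 0.5, -2.3]
width: 49.3
gripper_force: 63.9
```

Run:
```python
from h import *
s=ctrl.read_state(); print(s['qpos'].round(2),s['clock'],s['force'])
plan([470,-200,50],-20,0)
```

```text
[-0.1   0.9   0.72  2.06 -1.08  0.63  1.11] 16.6 [-0.32837332  0.45874356 -2.34299362]
[-0.09, 0.21, 0.25] [-0.005, -0.001, 0.073] rows>=0.5 tcp [ 470. -200.  104.]
```

Emit:
send_rows(
  rows=[
    [[0,0,0.1,0,0,0],[0,0,0.2,0,0,0],[0,0,0.3,0,0,0],[0,0,0.3,0,0,0]],
  ],
)

```text
clock: 17.0
eef_pos: [468.4, -198.6, 104.8]
tool_rot: [-3.138, -0.002, 1.293]
force: [-1.2, 1.4, 11.7]
width: 49.4
gripper_force: 65.3
```

Emit:
send_rows(
  rows=[
    [[0,0,0,0,0,0],[0,0,0,0,0,0],[0,0,0,0,0,0],[0,0,0,0,0,0],[0,0,0,0,0,0]],
  ],
  grip=0,
)

```text
clock: 17.5
eef_pos: [468.3, -198.5, 103.5]
tool_rot: [-3.137, -0.001, 1.292]
force: [-0.1, 0.6, 0.7]
width: 85.7
gripper_force: 0.0
```

Emit:
send_rows(
  rows=[
    [[0,0,-5,0,0,0],[0,0,-10,0,0,0],[0,0,-10,0,0,0],[0,0,-10,0,0,0]],
  ],
)

```text
clock: 17.9
eef_pos: [469.2, -198.7, 204.4]
tool_rot: [-3.139, -0.002, 1.293]
force: [-0.8, 0.1, -0.2]
width: 85.5
gripper_force: 0.0
```

```bash
cat >> h.py <<'E'
def report(z,cols=('blue',)):
    d=snap('wrist'); s=d['state']; print(s['qpos'].round(2),s['clock'].__round__(2),s['eef_pos'].round(1),s['tool_rot'].round(3),s['force'].round(1))
    for col in cols:
      for c in blobs(d['pixels'],col,150):
        w=np.array([wcast(d,u,v,z)[:2] for u,v in c[:,0].astype(float)],np.float32); print(col,c[:,0].mean(0).round(),[np.round(x,1) for x in cv2.minAreaRect(w)])
    return d
E
python3 - <<'E'
from h import *
report(70)
E
```

```text
[-0.21  0.76  0.9   2.01 -0.86  0.8   0.93] 17.9 [ 469.2 -198.7  204.4] [-3.139e+00 -2.000e-03  1.293e+00] [-0.8  0.1 -0.2]
blue [252. 214.] [array([ 467.2, -205.1]), array([17.1, 48. ]), np.float64(74.2)]
blue [389. 205.] [array([ 574.2, -228.6]), array([41.9, 33.3]), np.float64(7.8)]
```

```bash
cat > kin.py <<'E'
from h import *
from scipy.optimize import least_squares
D=[([1.26219737,.62928532,.03844769,1.51825024,-.02698831,.99628969,-.01997648],[156.2,-630.5,303.07],[-3.13988,0,.24283]),
([.62,.67,-.21,1.82,.22,.67,.05],[498.06,-291.35,194.14],[-3.1414,.00115,1.3396]),
([.02,.93,.33,1.94,.53,.35,-.52],[508,-263.9,68.7],[-3.14,.435,1.343]),
([.05,.74,.27,1.92,.51,.54,-.42],[508.5,-264,169.5],[3.139,.434,1.341]),
([.66,.58,-.54,2.1,.53,.59,.96],[439.5,-159.5,203.1],[-3.14,0,2.789]),
([.54,1.25,-.49,1.22,.22,1.88,1.22],[487.2,-176.3,123.1],[-3.136,-1.131,2.787]),
([.26,1.3,.2,.92,-.17,1.97,1.62],[567.5,-210.8,119.6],[-3.125,-1.039,2.733]),
([-.65,.9,1.04,2.11,-.51,.59,.42],[446.3,-131.5,194.2],[-3.091,.468,1.372]),
([-.64,.79,.97,2.31,-1.0,.24,1.3],[433.9,-131.2,196.2],[3.131,.454,1.799]),
([-.12,.61,.61,2.12,-.63,.59,2.15],[440.8,-159.6,203.6],[-3.138,.001,2.79]),
([-.1,.9,.72,2.06,-1.08,.63,1.11],[468.2,-198.6,106.6],[-3.137,-.002,1.294]),
([-.21,.76,.9,2.01,-.86,.8,.93],[469.2,-198.7,204.4],[-3.139,-.002,1.293])]
def fk(q,p):
    # reversed z joints; lengths h,a,b,L, elbow offsets e1,e2, wrist offset w, final yaw
    h,a,b,L,e1,e2,w,o=p
    T=np.eye(3);x=np.array([0,0,h])
    Z=lambda t:R.from_euler('z',t).as_matrix(); Y=lambda t:R.from_euler('y',t).as_matrix()
    T=T@Z(-q[0])@Y(q[1])@Z(-q[2]); x=x+T@[e1,0,a]
    T=T@Y(q[3]); x=x+T@[e2,0,0]
    T=T@Z(-q[4]); x=x+T@[0,0,b]
    T=T@Y(q[5]); x=x+T@[w,0,0]
    T=T@Z(-q[6]); x=x+T@[0,0,L]
    return x,T@Z(o)
def err(q,p,pos,Rm): x,T=fk(q,p); return np.r_[(x-pos),200*R.from_matrix(T.T@Rm).as_rotvec()]
E
cat > fit.py <<'E'
from kin import *
f=lambda p:np.concatenate([err(q,p,np.array(x),R.from_euler('xyz',r).as_matrix()) for q,x,r in D])
best=min((least_squares(f,[333,420,420,150,0,0,0,o],loss='soft_l1') for o in(0,1.57,3.14,-1.57)),key=lambda s:s.cost)
print(best.cost,best.x.round(2)); print(np.abs(f(best.x)).reshape(-1,6).round(0))
E
python3 fit.py
```

```text
306.00187528104027 [367.48 544.43 386.9  280.55  13.93   5.47  -5.34   1.57]
[[29.  1.  0.  0.  0.  0.]
 [20. 21.  5.  1.  1.  0.]
 [ 2. 18.  0.  1.  0.  2.]
 [ 8. 22.  1.  1.  0.  1.]
 [21. 33. 10.  1.  1.  0.]
 [ 7. 36. 14.  1.  1.  0.]
 [ 1. 23.  1.  1.  2.  0.]
 [ 2.  1.  0.  1.  0.  0.]
 [ 0.  1.  0.  0.  0.  0.]
 [ 7. 11.  0.  1.  1.  2.]
 [ 2.  8.  5.  0.  0.  0.]
 [ 6.  5.  1.  2.  0.  1.]]
```

```bash
cat >> kin.py <<'E'
def fk(q,p):
    Z=lambda t:R.from_euler('z',t).as_matrix(); Y=lambda t:R.from_euler('y',t).as_matrix()
    V=np.array(p[:15]).reshape(5,3); T=Z(-q[0]); x=np.array(V[0])*[0,0,1]
    T=T@Y(q[1])@Z(-q[2]); x=x+T@V[1]
    T=T@Y(q[3])@Z(-q[4]); x=x+T@(V[2]*[0,0,1]) + (T@Z(q[4]))@(V[2]*[1,1,0])
    T=T@Y(q[5]); x=x+T@V[3]*[1,1,1]
    T=T@Z(-q[6]); x=x+T@(V[4]*[0,0,1])
    return x,T@Z(p[15])
def sim(q,p,x1,R1,lo,hi,W=np.eye(7)):
    """track straight to pose with (weighted) min-norm steps"""
    q=np.array(q,float)
    for k in range(400):
        e=err(q,p,x1,R1); e=-e  # error = fk - target
        rv=err(q,p,x1,R1)
        J=np.array([(err(q+1e-5*v,p,x1,R1)-rv)/1e-5 for v in np.eye(7)]).T
        d=-rv; m=np.linalg.norm(d); d=d*min(1,8/max(m,1e-9))
        q=np.clip(q+W@J.T@np.linalg.solve(J@W@J.T+1e-2*np.eye(6)*25,d),lo,hi)
        if m<0.5: break
    return q,m
LO=np.array([-3.06,-.37,-1.25,.18,-1.1,.23,-2.94]);HI=np.array([3.06,2.12,1.32,2.47,4.24,1.98,2.94])
E
cat > fit.py <<'E'
from kin import *
f=lambda p:np.concatenate([err(q,p,np.array(x),R.from_euler('xyz',r).as_matrix()) for q,x,r in D])
p0=[0,0,367,0,0,450,0,0,420,0,0,0,0,0,200,1.57]
s=least_squares(lambda p:np.r_[f(p),0.01*(p-p0)],p0,loss='soft_l1'); p=s.x
print(s.cost,p.round(1)); print(np.abs(f(p)).reshape(-1,6).round(0)[:,:3].max(1)); np.save('p.npy',p)
# replay the transitions to see whether solver is min-norm
for i in range(len(D)-1):
    q,m=sim(D[i][0],p,np.array(D[i+1][1]),R.from_euler('xyz',D[i+1][2]).as_matrix(),LO,HI); print(i,q.round(2),D[i+1][0],round(m,1))
E
python3 fit.py
```

```text
61.19421713468593 [  0.    0.  334.    5.8 -13.  551.1  -6.5 -13.  379.4   1.3   0.6  37.1
  -0.    0.  237.1   1.6]
[ 2.  4.  3.  2. 11.  4.  3.  5.  1.  2.  1.  5.]
0 [ 0.63  0.66 -0.22  1.83  0.22  0.67  0.04] [0.62, 0.67, -0.21, 1.82, 0.22, 0.67, 0.05] 0.0
1 [ 0.01  0.93  0.34  1.93  0.5   0.35 -0.49] [0.02, 0.93, 0.33, 1.94, 0.53, 0.35, -0.52] 0.1
2 [ 0.05  0.74  0.27  1.92  0.5   0.55 -0.41] [0.05, 0.74, 0.27, 1.92, 0.51, 0.54, -0.42] 0.0
3 [ 0.68  0.57 -0.56  2.12  0.54  0.6   0.95] [0.66, 0.58, -0.54, 2.1, 0.53, 0.59, 0.96] 0.0
4 [ 0.55  1.25 -0.51  1.23  0.23  1.88  1.21] [0.54, 1.25, -0.49, 1.22, 0.22, 1.88, 1.22] 0.0
5 [ 0.41  1.3  -0.23  0.91  0.09  1.98  1.39] [0.26, 1.3, 0.2, 0.92, -0.17, 1.97, 1.62] 1.5
6 [-0.62  0.88  0.99  2.1  -0.45  0.57  0.35] [-0.65, 0.9, 1.04, 2.11, -0.51, 0.59, 0.42] 0.2
7 [-0.63  0.78  0.95  2.31 -0.95  0.23  1.25] [-0.64, 0.79, 0.97, 2.31, -1.0, 0.24, 1.3] 0.5
8 [-0.08  0.6   0.55  2.12 -0.57  0.57  2.09] [-0.12, 0.61, 0.61, 2.12, -0.63, 0.59, 2.15] 0.0
9 [-0.11  0.91  0.75  2.06 -1.1   0.65  1.13] [-0.1, 0.9, 0.72, 2.06, -1.08, 0.63, 1.11] 0.4
10 [-0.21  0.78  0.91  2.01 -0.87  0.81  0.94] [-0.21, 0.76, 0.9, 2.01, -0.86, 0.8, 0.93] 0.0
```

```bash
cat >> kin.py <<'E'
P=np.load('p.npy') if __import__('os').path.exists('p.npy') else None
def tp(g,c,t,off=54): Rm=rot(c,t); return np.array(g,float)-off*Rm[:,2],Rm
def chain(q,poses):
    out=[];mm=9;res=0
    for g,c,t in poses:
        q,m=sim(q,P,*tp(g,c,t),LO,HI); mm=min(mm,(q-LO).min(),(HI-q).min()); res=max(res,m); out.append(q)
        if m>3 or mm<0.06: return mm-1-m,out
    return mm,out
E
cat > search.py <<'E'
from kin import *
import itertools,random
q0=ctrl.read_state()['qpos']; b=np.array([469.5,-197,0]); pad=np.array([548.3,-32.2,0]); random.seed(1)
res=[]
import time; t0=time.time()
while time.time()-t0<240:
    tpick=random.choice([-30,-35,-40,-45,-50]); cf=random.choice([-60,-40,-20,-3,20,40])
    via=None if random.random()<.1 else (np.array([random.uniform(400,600),random.uniform(-300,100),random.uniform(170,300)]),random.uniform(-90,80),random.uniform(-50,60))
    tail=[(b+[0,0,125],-15.8,tpick),(b+[0,0,48],-15.8,tpick),(b+[0,0,125],-15.8,tpick),(pad+[0,0,110],cf,tpick+90),(pad+[0,0,36],cf,tpick+90)]
    s,o=chain(q0,([via] if via else [])+tail)
    res.append((s,tpick,cf,via,o[-1].round(2)))
res.sort(key=lambda r:-r[0])
print(len(res)); [print(r) for r in res[:6]]
E
python3 search.py
```

```text
263
(np.float64(0.2046351393880348), -30, 20, (array([474.05063823,  93.87498889, 175.21533159]), 0.34905914695282547, -1.2315246234222172), array([ 0.27,  1.23,  0.25,  1.41, -0.87,  1.55,  1.33]))
(np.float64(0.1951028822892511), -30, 20, (array([ 475.26065165, -182.42728187,  276.09762158]), -15.026566567326995, 26.916432873804794), array([ 0.26,  1.23,  0.27,  1.41, -0.87,  1.56,  1.34]))
(np.float64(0.19390776747696203), -30, 20, (array([ 484.37584541, -281.18608312,  254.70667829]), 67.426653411529, 30.797299152700035), array([ 0.26,  1.23,  0.27,  1.41, -0.88,  1.56,  1.34]))
(np.float64(0.18788213015583333), -30, 40, (array([557.47992825,  24.31766384, 196.50806454]), 2.423274165178256, 10.578399410102087), array([ 0.17,  1.3 ,  0.27,  1.19, -0.68,  1.73,  1.37]))
(np.float64(0.18202307125758832), -35, 40, (array([516.89217416,  44.40354434, 273.79706228]), 45.50658564803436, 39.80811076167599), array([ 0.16,  1.25,  0.26,  1.25, -0.65,  1.63,  1.37]))
(np.float64(0.17448849331077665), -35, 20, (array([539.90091752,  70.20151119, 260.51551892]), 16.391163875326328, -7.7715539570425065), array([ 0.24,  1.18,  0.26,  1.47, -0.85,  1.47,  1.33]))
```

Run:
```python
from kin import *
q0=ctrl.read_state()['qpos']; l=np.array([np.cos(np.radians(74.2)),np.sin(np.radians(74.2)),0]); b=np.array([469.5,-197,0])+3*l; f=np.array([552.7,-44.4,0])
poses=[((475,-182,276),-15,27),(b+[0,0,125],-15.8,-35),(b+[0,0,48],-15.8,-35),(b+[0,0,125],-15.8,-35),(f+[0,0,110],20,55),(f+[0,0,35],20,55)]
s,o=chain(q0,poses); print(s); [print(x.round(2)) for x in o]
cur=None
for p in poses[:3]: cur=plan(*p,cur=cur)
```

```text
0.15389743492897745
[ 0.09  0.62  0.8   1.83 -0.85  1.31  1.01]
[-0.66  1.14  1.17  2.02 -0.68  0.63  0.48]
[-0.61  1.23  1.03  2.03 -0.79  0.51  0.48]
[-0.66  1.14  1.17  2.02 -0.68  0.63  0.48]
[ 0.23  1.09  0.31  1.46 -0.84  1.57  1.28]
[ 0.24  1.2   0.29  1.43 -0.86  1.5   1.33]
[-0.7, 0.14, -12.08] [-0.001, 0.469, -0.017] rows>=3.1 tcp [ 469. -206.  324.]
[-3.24, -0.1, 15.73] [0.001, -1.082, 0.015] rows>=7.2 tcp [ 479. -164.  169.]
[4.42, 0.0, 6.31] [0.0, 0.0, 0.0] rows>=1.5 tcp [ 479. -164.   92.]
```

Emit:
send_rows(
  rows=[
    [[-0.7,0.1,-12,0,0.47,-0.017],[-0.7,0.1,-12,0,0.47,-0.017],[-0.7,0.1,-12,0,0.47,-0.017],[-0.7,0.1,-12,0,0.47,-0.017],[-0.7,0.1,-12,0,0.47,-0.017]],
  ],
)

```text
clock: 18.45
eef_pos: [467.5, -206.5, 321.9]
tool_rot: [-3.138, -0.471, 1.304]
force: [-0.0, -0.1, -0.8]
width: 85.6
gripper_force: 0.0
```

Emit:
send_rows(
  rows=[
    [[-3.2,-0.1,15.7,0,-1.08,0.015],[-3.2,-0.1,15.7,0,-1.08,0.015],[-3.2,-0.1,15.7,0,-1.08,0.015],[-3.2,-0.1,15.7,0,-1.08,0.015],[-3.2,-0.1,15.7,0,-1.08,0.015],[-3.2,-0.1,15.7,0,-1.08,0.015],[-3.2,-0.1,15.7,0,-1.08,0.015],[-3.2,-0.1,15.7,0,-1.08,0.015],[-3.2,-0.1,15.7,0,-1.08,0.015],[-3.2,-0.1,15.7,0,-1.08,0.015]],
  ],
)

```text
clock: 19.45
eef_pos: [477.6, -164.9, 169.3]
tool_rot: [3.141, 0.607, 1.293]
force: [0.6, 0.1, -0.4]
width: 85.6
gripper_force: 0.0
```

Run:
```python
from kin import *
s=ctrl.read_state(); print(s['qpos'].round(2),s['clock'])
plan([470.3,-194.1,48],-15.8,-35)
```

```text
[-0.68  1.14  1.2   2.03 -0.72  0.65  0.53] 19.45
[4.47, 0.09, 6.28] [-0.001, -0.004, -0.001] rows>=1.5 tcp [ 479. -164.   92.]
```

Emit:
send_rows(
  rows=[
    [[1.4,0,2,0,0,0],[2.8,0,4,0,0,0],[3.8,0.1,5.3,0,0,0],[4.5,0.1,6.3,0,0,0],[4.5,0.1,6.3,0,0,0],[4.5,0.1,6.3,0,0,0]],
  ],
)

```text
clock: 20.05
eef_pos: [479.6, -164.6, 92.5]
tool_rot: [3.14, 0.609, 1.293]
force: [0.0, -0.1, 0.2]
width: 85.5
gripper_force: 0.0
```

Emit:
send_rows(
  rows=[
    [[0,0,0,0,0,0],[0,0,0,0,0,0],[0,0,0,0,0,0],[0,0,0,0,0,0],[0,0,0,0,0,0],[0,0,0,0,0,0]],
  ],
  grip=255,
)

```text
clock: 20.65
eef_pos: [479.6, -164.0, 92.4]
tool_rot: [3.141, 0.609, 1.294]
force: [-1.8, 2.2, 6.1]
width: 49.7
gripper_force: 62.5
```

Emit:
send_rows(
  rows=[
    [[-0.6,0,-0.8,0,0,0],[-1.7,0,-2.5,0,0,0],[-3.1,0,-4.4,0,0,0],[-4.5,0,-6.3,0,0,0],[-4.5,0,-6.3,0,0,0]],
  ],
)

```text
clock: 21.15
eef_pos: [480.2, -165.4, 172.0]
tool_rot: [3.136, 0.609, 1.291]
force: [-0.0, -0.9, -2.1]
width: 49.1
gripper_force: 62.4
```

Run:
```python
from kin import *
s=ctrl.read_state(); print(s['qpos'].round(2),s['clock'])
cur=plan([552.7,-44.4,150],20,55); cur=plan([552.7,-44.4,40],20,55,cur=cur)
print([x.round(2) for x in chain(s['qpos'],[((552.7,-44.4,150),20,55),((552.7,-44.4,35),20,55)])[1]])
```

```text
[-0.68  1.14  1.2   2.03 -0.72  0.65  0.52] 21.15
[7.73, 6.27, -6.45] [0.126, 1.514, -0.681] rows>=11.1 tcp [568. -86. 181.]
[-9.01, 0.0, 6.31] [0.0, 0.0, 0.0] rows>=2.2 tcp [568. -86.  71.]
[array([ 0.19,  1.04,  0.39,  1.46, -0.86,  1.64,  1.28]), array([ 0.21,  1.21,  0.35,  1.43, -0.9 ,  1.53,  1.36])]
```

Emit:
send_rows(
  rows=[
    [[7.7,6.3,-6.5,0.126,1.514,-0.68],[7.7,6.3,-6.5,0.126,1.514,-0.68],[7.7,6.3,-6.5,0.126,1.514,-0.68],[7.7,6.3,-6.5,0.126,1.514,-0.68],[7.7,6.3,-6.5,0.126,1.514,-0.68],[7.7,6.3,-6.5,0.126,1.514,-0.68],[7.7,6.3,-6.5,0.126,1.514,-0.68],[7.7,6.3,-6.5,0.126,1.514,-0.68],[7.7,6.3,-6.5,0.126,1.514,-0.68],[7.7,6.3,-6.5,0.126,1.514,-0.68]],
  ],
)

```text
clock: 22.15
eef_pos: [567.1, -86.5, 178.3]
tool_rot: [-3.074, -0.814, 1.818]
force: [0.1, 0.5, -1.7]
width: 49.6
gripper_force: 63.0
```

Emit:
send_rows(
  rows=[
    [[0,0,0,0,0,0],[0,0,0,0,0,0]],
  ],
)

```text
clock: 22.35
eef_pos: [567.0, -86.0, 177.3]
tool_rot: [-3.069, -0.808, 1.812]
force: [0.6, 0.4, -2.3]
width: 49.2
gripper_force: 63.0
```

Run:
```python
from kin import *
d=snap('wrist');s=d['state']; print(s['qpos'].round(2),s['clock'])
e=snap('side')
cv2.imwrite('pics/w6.png',np.hstack([cv2.resize(d['pixels'],(400,300)),cv2.resize(e['pixels'][80:280,180:447],(400,300))])[:,:,::-1])
plan([552.7,-44.4,40],20,55)
# lid bottom face edge in wrist view
```

```text
[ 0.11  1.    0.49  1.53 -0.88  1.54  1.24] 22.35
[-7.9, 0.52, 7.29] [0.01, 0.149, -0.071] rows>=2.2 tcp [568. -86.  71.]
```

View pics/w6.png

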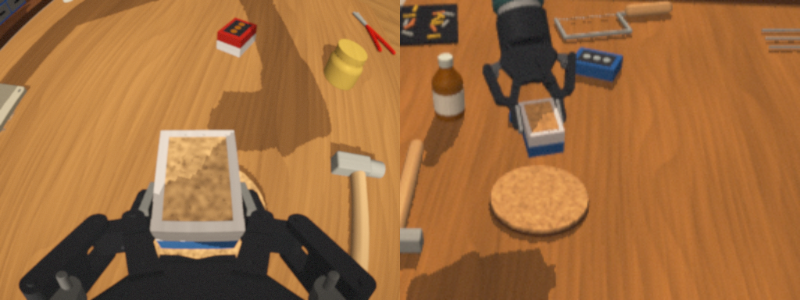

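The wrist view shows the blue box held shut at (198,185), cork underside up. The side view shows it above the pad with the blue lid below. I lower it and measure it against the pad.

Emit:
send_rows(
  rows=[
    [[-2,0.1,1.8,0.002,0.035,-0.017],[-4,0.25,3.6,0.005,0.075,-0.035],[-6,0.4,5.4,0.007,0.11,-0.053],[-7.5,0.5,6.9,0.01,0.15,-0.07],[-7.5,0.5,6.9,0.01,0.15,-0.07],[-7.5,0.5,6.9,0.01,0.15,-0.07]],
  ],
)

```text
clock: 23.05
eef_pos: [568.1, -85.9, 77.1]
tool_rot: [-3.14, -0.961, 1.919]
force: [-0.1, 0.5, -1.8]
width: 49.3
gripper_force: 63.1
```

```bash
cat >> h.py <<'E'
def greyrect(d,z,near,cast=None,amin=300):
    """outer outline of the pale aluminium rim around pixel 'near', cast on plane z"""
    cast=cast or wcast
    h=cv2.cvtColor(d['pixels'],cv2.COLOR_RGB2HSV); m=cv2.inRange(h,(0,0,105),(180,75,255))
    best=None
    for c in cv2.findContours(m,0,1)[0]:
        if cv2.contourArea(cv2.convexHull(c))>amin and cv2.pointPolygonTest(cv2.convexHull(c),near,True)>-5: best=c if best is None or len(c)>len(best) else best
    w=np.array([cast(d,u,v,z)[:2] for u,v in cv2.convexHull(best)[:,0].astype(float)],np.float32)
    print('grey',cv2.boundingRect(best),[np.round(x,1) for x in cv2.minAreaRect(w)])
E
python3 - <<'E'
from kin import *
d=snap('wrist'); s=d['state']; print(s['qpos'].round(2),s['eef_pos'],s['tool_rot'],s['force'])
Rm=R.from_euler('xyz',s['tool_rot']).as_matrix(); g=s['eef_pos']+54*Rm[:,2]; print('grip',g)
greyrect(d,g[2]+17,(254,235))
plan([552.7,-44.4,35],20,55)
E
```

```text
[ 0.19  1.2   0.39  1.44 -0.92  1.56  1.37] [568.06980294 -85.91647033  77.12894903] [-3.14006899 -0.96108149  1.918926  ] [-0.09906626  0.5277208  -1.75261238]
grip [552.89026211 -44.33041401  46.20676509]
grey (178, 166, 150, 154) [array([550.4, -36. ]), array([64.5, 79.7]), np.float64(21.5)]
[-0.96, -0.06, 0.72] [0.0, -0.0, 0.001] rows>=0.2 tcp [568. -86.  66.]
```

Emit:
send_rows(
  rows=[
    [[-0.2,0,0.15,0,0,0],[-0.4,0,0.3,0,0,0],[-0.6,0,0.45,0,0,0],[-0.75,0,0.54,0,0,0],[-0.83,0,0.6,0,0,0],[-0.83,0,0.6,0,0,0]],
  ],
)

```text
clock: 23.7
eef_pos: [567.9, -86.9, 66.8]
tool_rot: [3.141, -0.963, 1.919]
force: [0.8, -1.9, 2.9]
width: 49.3
gripper_force: 63.4
```

Emit:
send_rows(
  rows=[
    [[-0.04,0,0.03,0,0,0],[-0.08,0,0.06,0,0,0],[-0.08,0,0.06,0,0,0]],
  ],
)

```text
clock: 24.0
eef_pos: [567.9, -86.8, 66.1]
tool_rot: [3.141, -0.964, 1.919]
force: [-0.7, -1.2, 5.0]
width: 49.2
gripper_force: 64.0
```

Emit:
send_rows(
  rows=[
    [[0,0,0,0,0,0],[0,0,0,0,0,0],[0,0,0,0,0,0],[0,0,0,0,0,0],[0,0,0,0,0,0]],
  ],
  grip=0,
)

```text
clock: 24.5
eef_pos: [567.7, -86.7, 65.1]
tool_rot: [-3.141, -0.963, 1.918]
force: [-0.3, -0.3, -0.8]
width: 85.6
gripper_force: 0.0
```

Emit:
send_rows(
  rows=[
    [[0,0,-2,0,0,0],[0,0,-5,0,0,0],[1.5,0,-9,0,0,0],[3,0,-11,0,0,0],[3,0,-11,0,0,0]],
  ],
)

```text
clock: 25.0
eef_pos: [593.9, -158.1, 155.8]
tool_rot: [3.135, -0.957, 1.922]
force: [0.6, -0.5, 0.8]
width: 85.1
gripper_force: 0.0
```

Run:
```python
from kin import *
d=snap('wrist'); s=d['state']; print(s['qpos'].round(2),s['eef_pos'],s['tool_rot'])
greyrect(d,52,(254,190))
e=snap('side'); t=snap('top')
cv2.imwrite('pics/w7.png',np.hstack([cv2.resize(d['pixels'],(400,300)),cv2.resize(e['pixels'][130:280,160:360],(400,300))])[:,:,::-1])
for n,c in(('s',e),('t',t)):
    try: greyrect(c,52,(275,195) if n=='s' else (246,210),cast=cast,amin=60)
    except Exception as x: print(n,x)
```

```text
[ 0.27  1.15  0.42  1.27 -0.85  1.74  1.28] [ 593.9005864  -158.10780207  155.82939242] [ 3.1354279  -0.95734841  1.92234302]
grey (221, 169, 63, 89) [array([552.3, -41. ]), array([50.9, 88.2]), np.float64(20.1)]
grey (260, 186, 29, 29) [array([548.2, -20.2]), array([54.6, 89.1]), np.float64(20.8)]
grey (230, 201, 27, 23) [array([546. , -33.4]), array([52.6, 69.4]), np.float64(20.0)]
```

View pics/w7.png

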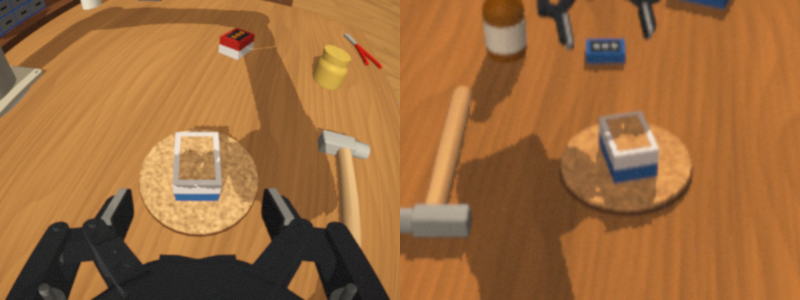

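The wrist view shows the blue box lid down at (198,165) on the pad. The side view shows it closed and flat at (630,145). The top camera gives its centre as (546,-33), 2-3 mm from the pad centre, with the long axis at 110°. Next is the red box: I search for feasible tilts with the fitted arm model.

```bash
nproc
cat > fast.py <<'E'
import numpy as np
from kin import P,LO,HI,rot,fk
V=P[:15].reshape(5,3); O=P[15]
def rz(t): c,s=np.cos(t),np.sin(t); return np.array([[c,-s,0],[s,c,0],[0,0,1.]])
def ry(t): c,s=np.cos(t),np.sin(t); return np.array([[c,0,s],[0,1,0],[-s,0,c]])
def fkj(q):
    T=rz(-q[0]); ax=[np.array([0,0,-1.])]; o=[np.zeros(3)]; x=np.array([0,0,V[0][2]])
    ax.append(T[:,1]);o.append(x); T=T@ry(q[1]); ax.append(-T[:,2]);o.append(x); T=T@rz(-q[2]); x=x+T@V[1]
    ax.append(T[:,1]);o.append(x); T=T@ry(q[3]); x=x+T@V[2]; ax.append(-T[:,2]);o.append(x); T=T@rz(-q[4])
    ax.append(T[:,1]);o.append(x); T=T@ry(q[5]); x=x+T@V[3]; ax.append(-T[:,2]);o.append(x); T=T@rz(-q[6]); x=x+T[:,2]*V[4][2]
    J=np.array([np.r_[np.cross(a,x-b),200*a] for a,b in zip(ax,o)]).T
    return x,T@rz(O),J
def rv(M):
    v=np.array([M[2,1]-M[1,2],M[0,2]-M[2,0],M[1,0]-M[0,1]]); s=np.linalg.norm(v)/2; a=np.arctan2(s,(np.trace(M)-1)/2)
    return v/2*(a/s if s>1e-9 else 1)
def sim(q,x1,R1):
    q=np.array(q,float)
    for k in range(120):
        x,T,J=fkj(q); e=np.r_[x1-x,200*rv(R1@T.T)]; m=np.linalg.norm(e)
        if m<1: break
        q=np.clip(q+J.T@np.linalg.solve(J@J.T+.25*np.eye(6),e*min(1,20/m)),LO,HI)
    return q,m
def tp(g,c,t,off=54): Rm=rot(c,t); return np.array(g,float)-off*Rm[:,2],Rm
def chain(q,poses,lim=.07):
    mm=9;out=[]
    for g,c,t,*o in poses:
        q,m=sim(q,*tp(g,c,t,*o)); mm=min(mm,(q-LO).min(),(HI-q).min()); out.append(q)
        if m>4 or mm<lim: return -1,out
    return mm,out
E
cat > s2.py <<'E'
from fast import *
import sys,random,time,pickle
from multiprocessing import Pool
q0=np.array([0.27,1.15,.42,1.27,-.85,1.74,1.28]); red=np.array([519,309,0.]); blue=np.array([547.5,-33,0])
A=lambda a:np.array([np.cos(np.radians(a)),np.sin(np.radians(a)),0]); U=lambda z:np.array([0,0,z])
def run(seed):
    r=random.Random(seed); t0=time.time(); res=[]
    while time.time()-t0<250:
        if res and r.random()<.6:   # reuse a good phase A
            sA,qa,pa,(S,cs)=r.choice(sorted(res_a,key=lambda z:-z[0])[:8])
        else:
            c1=r.choice([-18,162]); t1=r.choice([-20,-25,-30,-35,-40,-45]); cs=r.uniform(-180,180); S=np.array([r.uniform(420,540),r.uniform(110,300),0]) if r.random()<.7 else np.array([r.uniform(430,500),r.uniform(-300,-190),0])
            g=red+10*A(c1+90)
            via=[] if r.random()<.2 else [(np.array([r.uniform(430,600),r.uniform(-100,300),r.uniform(170,300)]),r.uniform(-90,90) if c1<0 else r.uniform(60,200),r.uniform(-40,50))]
            pa=via+[(g+U(130),c1,t1),(g+U(20),c1,t1),(g+U(130),c1,t1),(S+U(140),cs,t1+90),(S+U(47),cs,t1+90),(S+U(90),cs,t1+90,150)]
            sA,o=chain(q0,pa)
            if sA<0: continue
            qa=o[-1]; res_a.append((sA,qa,pa,(S,cs)))
        t2=r.choice([-25,-30,-35,-40,-45,-50]); cf=r.choice([20,-160,200])
        via=[] if r.random()<.2 else [(np.array([r.uniform(430,600),r.uniform(-100,250),r.uniform(180,300)]),r.uniform(-100,100)+(cf if abs(cf)<100 else 0),r.uniform(-40,50))]
        f=blue-13*A(cf+90)
        pb=via+[(S+U(130),cs,t2),(S+U(48),cs,t2),(S+U(130),cs,t2),(f+U(150),cf,t2+90),(f+U(75),cf,t2+90),(f+U(100),cf,t2+90,130)]
        sB,o=chain(qa,pb)
        if sB>0: res.append((min(sA,sB),sA,sB,pa,pb))
        elif not res and len(res_a)>3 and r.random()<.0: pass
    return sorted(res,key=lambda z:-z[0])[:4],len(res_a)
res_a=[]
if __name__=='__main__':
    from os import cpu_count
    n=min(cpu_count(),8)
    with Pool(n) as p: R_=p.map(run,range(n))
    print([x[1] for x in R_]); allr=sorted(sum([x[0] for x in R_],[]),key=lambda z:-z[0]); pickle.dump(allr,open('r.pkl','wb'))
    for r in allr[:4]:
        print(np.round(r[:3],3)); 
        for part in r[3:5]:
            print('  ',[(np.round(x[0]).tolist(),round(x[1]),round(x[2])) for x in part])
E
python3 s2.py
```

```text
4
[100, 84, 104, 104]
[0.205 0.258 0.205]
   [([522.0, 215.0, 209.0], 2, 9), ([522.0, 319.0, 130.0], -18, -25), ([522.0, 319.0, 20.0], -18, -25), ([522.0, 319.0, 130.0], -18, -25), ([487.0, -261.0, 140.0], 143, 65), ([487.0, -261.0, 47.0], 143, 65), ([487.0, -261.0, 90.0], 143, 65)]
   [([567.0, 3.0, 252.0], 29, -39), ([487.0, -261.0, 130.0], 143, -25), ([487.0, -261.0, 48.0], 143, -25), ([487.0, -261.0, 130.0], 143, -25), ([552.0, -45.0, 150.0], 20, 65), ([552.0, -45.0, 75.0], 20, 65), ([552.0, -45.0, 100.0], 20, 65)]
[0.197 0.258 0.197]
   [([522.0, 215.0, 209.0], 2, 9), ([522.0, 319.0, 130.0], -18, -25), ([522.0, 319.0, 20.0], -18, -25), ([522.0, 319.0, 130.0], -18, -25), ([487.0, -261.0, 140.0], 143, 65), ([487.0, -261.0, 47.0], 143, 65), ([487.0, -261.0, 90.0], 143, 65)]
   [([517.0, 12.0, 206.0], 16, -37), ([487.0, -261.0, 130.0], 143, -25), ([487.0, -261.0, 48.0], 143, -25), ([487.0, -261.0, 130.0], 143, -25), ([543.0, -21.0, 150.0], 200, 65), ([543.0, -21.0, 75.0], 200, 65), ([543.0, -21.0, 100.0], 200, 65)]
[0.186 0.258 0.186]
   [([522.0, 215.0, 209.0], 2, 9), ([522.0, 319.
[... 239 characters left out ...]
, -261.0, 130.0], 143, -25), ([487.0, -261.0, 48.0], 143, -25), ([487.0, -261.0, 130.0], 143, -25), ([543.0, -21.0, 150.0], 200, 65), ([543.0, -21.0, 75.0], 200, 65), ([543.0, -21.0, 100.0], 200, 65)]
[0.183 0.243 0.183]
   [([470.0, -13.0, 283.0], 87, 35), ([522.0, 319.0, 130.0], -18, -45), ([522.0, 319.0, 20.0], -18, -45), ([522.0, 319.0, 130.0], -18, -45), ([512.0, 291.0, 140.0], 47, 45), ([512.0, 291.0, 47.0], 47, 45), ([512.0, 291.0, 90.0], 47, 45)]
   [([582.0, 17.0, 187.0], -10, -7), ([512.0, 291.0, 130.0], 47, -50), ([512.0, 291.0, 48.0], 47, -50), ([512.0, 291.0, 130.0], 47, -50), ([543.0, -21.0, 150.0], -160, 40), ([543.0, -21.0, 75.0], -160, 40), ([543.0, -21.0, 100.0], -160, 40)]
```

Run:
```python
from kin import *
cur=plan([522,215,209],2,9)
```

```text
[29.81, 5.73, 23.57] [-0.172, -0.8, 0.272] rows>=7.7 tcp [522. 207. 262.]
```

Emit:
send_rows(
  rows=[
    [[3.7,0.7,2.9,-0.021,-0.1,0.034],[7.5,1.4,5.9,-0.043,-0.2,0.068],[11.2,2.1,8.8,-0.064,-0.3,0.102],[14.9,2.9,11.8,-0.086,-0.4,0.136],[18.6,3.6,14.7,-0.107,-0.5,0.17],[22.4,4.3,17.7,-0.129,-0.6,0.204],[26.1,5,20.6,-0.15,-0.7,0.238],[29.8,5.7,23.6,-0.172,-0.8,0.272],[29.8,5.7,23.6,-0.172,-0.8,0.272]],
  ],
)

```text
clock: 26.05
eef_pos: [515.5, 225.3, 261.5]
tool_rot: [-3.139, -0.162, 1.635]
force: [-0.6, 0.9, -1.3]
width: 85.6
gripper_force: 0.0
```

Emit:
send_rows(
  rows=[
    [[0,0,0,0,0,0],[0,0,0,0,0,0]],
  ],
)

```text
clock: 26.25
eef_pos: [521.6, 205.3, 261.5]
tool_rot: [-3.141, -0.154, 1.605]
force: [1.1, -1.1, -0.2]
width: 85.7
gripper_force: 0.0
```

Run:
```python
from kin import *
d=report(40,('red',)); t=snap('top')
for x in blobs(t['pixels'],'red'):
    w=np.array([cast(t,u,v,40)[:2] for u,v in x[:,0].astype(float)],np.float32); print('top',cv2.minAreaRect(w))
```

```text
[-0.86  0.68  0.82  1.87 -0.82  0.93  0.42] 26.25 [521.6 205.3 261.5] [-3.141 -0.154  1.605] [ 1.1 -1.1 -0.2]
red [254. 106.] [array([520.4, 310. ]), array([68.7, 48.5]), np.float64(71.9)]
red [496.  24.] [array([860.4, 470.4]), array([56.4, 82.1]), np.float64(5.5)]
top ((881.059326171875, 490.20989990234375), (62.5455436706543, 117.36246490478516), 8.379944801330566)
```

Run:
```python
from kin import *
cur=plan([523.1,319.5,100],-18.1,-25); cur=plan([523.1,319.5,20],-18.1,-25,cur=cur)
```

```text
[11.87, 1.16, 13.27] [0.049, -0.585, 0.347] rows>=4.6 tcp [530. 341. 149.]
[3.38, 0.0, 7.25] [0.0, 0.0, 0.0] rows>=1.6 tcp [530. 341.  69.]
```

Emit:
send_rows(
  rows=[
    [[2.4,0.2,2.7,0.01,-0.117,0.069],[4.7,0.5,5.3,0.02,-0.234,0.139],[7.1,0.7,8,0.03,-0.351,0.208],[9.5,0.9,10.6,0.04,-0.468,0.278],[11.9,1.2,13.3,0.049,-0.585,0.347],[11.9,1.2,13.3,0.049,-0.585,0.347],[11.9,1.2,13.3,0.049,-0.585,0.347]],
  ],
)

```text
clock: 27.05
eef_pos: [530.4, 342.0, 146.3]
tool_rot: [-3.141, 0.44, 1.259]
force: [0.6, -1.9, 1.4]
width: 85.2
gripper_force: 0.0
```

Run:
```python
from kin import *
s=ctrl.read_state(); print(s['qpos'].round(2))
cur=plan([523.1,319.5,20],-18.1,-25)
```

```text
[-1.17  1.19  1.03  1.42 -0.63  1.3  -0.43]
[3.22, 0.01, 7.03] [0.001, 0.004, 0.003] rows>=1.5 tcp [530. 341.  69.]
```

Emit:
send_rows(
  rows=[
    [[0.9,0,2,0,0,0],[1.8,0,4,0,0,0],[2.6,0,5.7,0,0,0],[3.2,0,7,0,0.004,0.003],[3.2,0,7,0,0.004,0.003],[3.2,0,7,0,0.004,0.003]],
  ],
)

```text
clock: 27.65
eef_pos: [529.5, 344.0, 72.7]
tool_rot: [3.139, 0.431, 1.256]
force: [0.3, 0.3, 1.0]
width: 85.5
gripper_force: 0.0
```

Emit:
send_rows(
  rows=[
    [[0,0,0,0,0,0],[0,0,0,0,0,0],[0,0,0,0,0,0],[0,0,0,0,0,0],[0,0,0,0,0,0],[0,0,0,0,0,0],[0,0,0,0,0,0]],
  ],
  grip=255,
)

```text
clock: 28.35
eef_pos: [530.2, 344.6, 73.6]
tool_rot: [3.138, 0.429, 1.257]
force: [1.1, 2.9, 5.9]
width: 49.6
gripper_force: 62.9
```

Emit:
send_rows(
  rows=[
    [[-0.4,0,-0.9,0,0,0],[-1.2,0,-2.7,0,0,0],[-2.5,0,-5.4,0,0,0],[-4.6,0,-10,0,0,0],[-4.6,0,-10,0,0,0],[-4.6,0,-10,0,0,0]],
  ],
)

```text
clock: 28.95
eef_pos: [529.6, 344.4, 184.7]
tool_rot: [3.138, 0.428, 1.255]
force: [-0.4, -0.2, -3.1]
width: 49.1
gripper_force: 62.8
```

Run:
```python
from kin import *
import fast
s=ctrl.read_state(); print(s['qpos'].round(2),s['clock'])
print([x.round(2) for x in fast.chain(s['qpos'],[((487,-261,140),143,65),((487,-261,47),143,65)])[1]])
for t in (0,30,65):
    plan([487,-261,140],143,t)
```

```text
[-1.18  1.14  1.06  1.41 -0.61  1.34 -0.44] 28.95
[array([-0.22,  1.09,  0.38,  1.6 ,  0.58,  1.27,  2.18]), array([-0.2 ,  1.24,  0.36,  1.55,  0.56,  1.2 ,  2.1 ])]
[-53.96, 14.64, 23.62] [-0.597, 0.104, -2.752] rows>=18.8 tcp [ 487. -261.  194.]
[-51.34, 15.52, 23.23] [0.137, 0.222, -2.836] rows>=19.0 tcp [ 503. -239.  187.]
[-48.46, 16.23, 24.55] [1.0, 0.344, -2.709] rows>=19.4 tcp [ 516. -222.  163.]
```

Run:
```python
from kin import *
s=ctrl.read_state(); R0=R.from_euler('xyz',s['tool_rot']); p=s['eef_pos']
sh=np.array([-48.5,16.2,24.6])*10; w=np.array([1.0,.345,-2.71])
for f in np.linspace(0,1,8):
    Rm=(R0*R.from_rotvec(w*f)).as_matrix(); x=p+R0.apply(sh*f); print(round(f,2),x.round(),Rm[:,2].round(2),'grip',(x+54*Rm[:,2]).round(),'x-axis z',Rm[2,0].round(2))
for k in range(1,11): print([round(float(v),3) for v in np.r_[sh/10,w]*k/20],end=',')
```

```text
0.0 [530. 344. 185.] [-0.13 -0.4  -0.91] grip [523. 323. 136.] x-axis z -0.41
0.14 [528. 263. 182.] [-0.26 -0.33 -0.91] grip [514. 246. 132.] x-axis z -0.32
0.29 [526. 182. 178.] [-0.4  -0.3  -0.86] grip [504. 166. 132.] x-axis z -0.12
0.43 [524. 101. 175.] [-0.53 -0.33 -0.79] grip [495.  84. 133.] x-axis z 0.13
0.57 [522.  21. 172.] [-0.61 -0.4  -0.68] grip [489.  -1. 135.] x-axis z 0.41
0.71 [520. -60. 169.] [-0.65 -0.5  -0.58] grip [485. -87. 138.] x-axis z 0.65
0.86 [ 518. -141.  166.] [-0.62 -0.61 -0.49] grip [ 484. -174.  139.] x-axis z 0.83
1.0 [ 516. -222.  163.] [-0.55 -0.72 -0.42] grip [ 487. -261.  140.] x-axis z 0.91
[-2.425, 0.81, 1.23, 0.05, 0.017, -0.136],[-4.85, 1.62, 2.46, 0.1, 0.034, -0.271],[-7.275, 2.43, 3.69, 0.15, 0.052, -0.406],[-9.7, 3.24, 4.92, 0.2, 0.069, -0.542],[-12.125, 4.05, 6.15, 0.25, 0.086, -0.677],[-14.55, 4.86, 7.38, 0.3, 0.103, -0.813],[-16.975, 5.67, 8.61, 0.35, 0.121, -0.948],[-19.4, 6.48, 9.84, 0.4, 0.138, -1.084],[-21.825, 7.29, 11.07, 0.45, 0.155, -1.22],[-24.25, 8.1, 12.3, 0.5, 0.172, -1.355],
```

Path is clear at 130 mm or more grip height. Send the first half.

Emit:
send_rows(
  rows=[
    [[-2.4,0.8,1.2,0.05,0.017,-0.136],[-4.9,1.6,2.5,0.1,0.034,-0.271],[-7.3,2.4,3.7,0.15,0.052,-0.406],[-9.7,3.2,4.9,0.2,0.069,-0.542],[-12.1,4.1,6.2,0.25,0.086,-0.677],[-14.6,4.9,7.4,0.3,0.103,-0.813],[-17,5.7,8.6,0.35,0.121,-0.948],[-19.4,6.5,9.8,0.4,0.138,-1.084],[-21.8,7.3,11.1,0.45,0.155,-1.22],[-24.3,8.1,12.3,0.5,0.172,-1.355]],
  ],
)

```text
clock: 29.95
eef_pos: [521.7, 59.2, 171.3]
tool_rot: [-2.436, -0.28, 2.44]
force: [-0.0, -0.4, -2.1]
width: 49.1
gripper_force: 62.6
```

Run:
```python
from kin import *
s=ctrl.read_state(); print(s['qpos'].round(2),s['clock'],s['force'])
plan([487,-261,140],143,65)
```

```text
[-0.58  1.03  0.6   1.51 -0.17  1.41  1.01] 29.95 [-0.0420527  -0.4237004  -2.12758202]
[-17.3, -19.26, 11.02] [0.496, 0.167, -1.348] rows>=9.6 tcp [ 516. -222.  163.]
```

Emit:
send_rows(
  rows=[
    [[-1.7,-1.9,1.1,0.05,0.017,-0.135],[-3.5,-3.9,2.2,0.1,0.034,-0.27],[-5.2,-5.8,3.3,0.15,0.05,-0.405],[-6.9,-7.7,4.4,0.2,0.067,-0.54],[-8.7,-9.6,5.5,0.25,0.084,-0.675],[-10.4,-11.6,6.6,0.3,0.1,-0.81],[-12.1,-13.5,7.7,0.35,0.117,-0.945],[-13.8,-15.4,8.8,0.4,0.134,-1.08],[-15.6,-17.3,9.9,0.45,0.15,-1.215],[-17.3,-19.3,11,0.496,0.167,-1.348]],
  ],
)

```text
clock: 30.95
eef_pos: [515.8, -221.4, 163.3]
tool_rot: [3.14, -1.133, -2.214]
force: [-0.9, -0.3, -2.4]
width: 49.3
gripper_force: 62.6
```

Emit:
send_rows(
  rows=[
    [[0,0,0,0,0,0],[0,0,0,0,0,0]],
  ],
)

```text
clock: 31.15
eef_pos: [515.4, -220.9, 164.0]
tool_rot: [-3.13, -1.133, -2.233]
force: [0.0, 0.7, -1.8]
width: 48.9
gripper_force: 62.7
```

Run:
```python
from kin import *
d=snap('wrist');e=snap('side');s=d['state']; print(s['qpos'].round(2),s['clock'],s['force'],s['tool_rot'])
cv2.imwrite('pics/w8.png',np.hstack([cv2.resize(d['pixels'],(400,300)),cv2.resize(e['pixels'][80:230,200:400],(400,300))])[:,:,::-1])
plan([487,-261,140],143,65.4); plan([487,-261,55],143,65.4)
```

```text
[-0.22  1.09  0.38  1.6   0.58  1.28  2.17] 31.15 [ 0.04789488  0.71714071 -1.82732125] [-3.12959505 -1.13253657 -2.23323817]
[-0.09, -0.13, 0.21] [0.001, 0.01, -0.007] rows>=0.1 tcp [ 517. -222.  162.]
[-7.78, -0.08, 3.83] [0.001, 0.01, -0.007] rows>=1.7 tcp [ 517. -222.   77.]
```

View pics/w8.png

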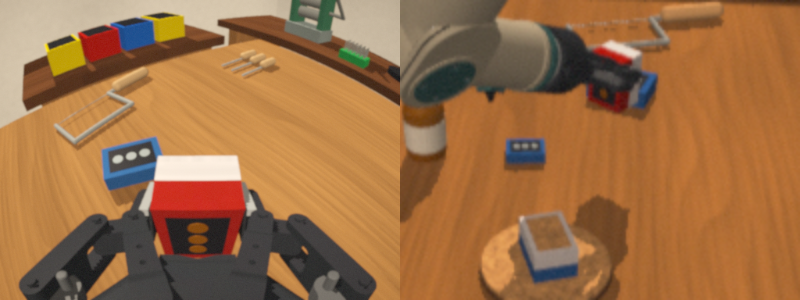

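I have now viewed 11 pictures, one more than allowed, so I will work from numbers only from here. The red box is held shut with its lid outward, at (197,205) in the wrist view. Lowering it onto its end.

Emit:
send_rows(
  rows=[
    [[-2.2,0,1.1,0,0.005,0],[-4.4,0,2.1,0,0.01,0],[-6.2,-0.1,3,0,0.01,-0.005],[-7.8,-0.1,3.8,0,0.01,-0.007],[-7.8,-0.1,3.8,0,0.01,-0.007],[-7.8,-0.1,3.8,0,0.01,-0.007]],
  ],
)

```text
clock: 31.85
eef_pos: [516.7, -222.9, 78.6]
tool_rot: [3.141, -1.144, -2.217]
force: [0.9, -0.7, -2.5]
width: 49.3
gripper_force: 62.8
```

Emit:
send_rows(
  rows=[
    [[-0.15,0,0.07,0,0,0],[-0.3,0,0.14,0,0,0],[-0.45,0,0.21,0,0,0],[-0.45,0,0.21,0,0,0]],
  ],
)

```text
clock: 32.25
eef_pos: [516.6, -223.0, 73.6]
tool_rot: [-3.141, -1.143, -2.218]
force: [-0.5, 0.3, -1.4]
width: 49.5
gripper_force: 62.8
```

Emit:
send_rows(
  rows=[
    [[-0.09,0,0.04,0,0,0],[-0.18,0,0.08,0,0,0],[-0.18,0,0.08,0,0,0]],
  ],
)

```text
clock: 32.55
eef_pos: [516.6, -223.1, 72.2]
tool_rot: [-3.141, -1.144, -2.219]
force: [0.6, 1.4, 3.3]
width: 49.0
gripper_force: 63.3
```

Emit:
send_rows(
  rows=[
    [[-0.03,0,0.01,0,0,0],[0,0,0,0,0,0],[0,0,0,0,0,0],[0,0,0,0,0,0],[0,0,0,0,0,0],[0,0,0,0,0,0]],
  ],
  grip=0,
)

```text
clock: 33.15
eef_pos: [516.5, -223.1, 71.4]
tool_rot: [3.141, -1.143, -2.217]
force: [0.0, -0.5, -0.1]
width: 85.6
gripper_force: 0.0
```

Emit:
send_rows(
  rows=[
    [[0,0,-2,0,0,0],[0,0,-5,0,0,0],[2,0,-8.5,0,0,0],[3.9,0,-11.5,0,0,0],[3.9,0,-11.5,0,0,0]],
  ],
)

```text
clock: 33.65
eef_pos: [573.4, -150.3, 157.9]
tool_rot: [-3.128, -1.137, -2.226]
force: [0.5, -0.9, -0.0]
width: 85.2
gripper_force: 0.0
```

Run:
```python
from kin import *
import fast
s=ctrl.read_state(); print(s['qpos'].round(2),s['clock'],s['force'])
poses=[((567,3,252),29,-39),((487,-261,130),143,-25),((487,-261,48),143,-25),((487,-261,130),143,-25),((552,-45,150),20,65),((552,-45,75),20,65),((552,-45,100),20,65,130)]
m,o=fast.chain(s['qpos'],poses); print(m); [print(x.round(2)) for x in o]
cur=None
for p in poses[:2]: cur=plan(*p,cur=cur)
# nearby look pose, direct options
import random
r=random.Random(3); best=[]
import time; t0=time.time()
while time.time()-t0<100:
    via=(np.array([r.uniform(450,590),r.uniform(-250,30),r.uniform(180,280)]),r.uniform(0,170),r.uniform(-45,40)); t2=r.choice([-25,-30,-35]); cf=r.choice([20,200]); A=np.radians(cf+90)
    f=np.array([547.5,-33,0])-13*np.array([np.cos(A),np.sin(A),0])
    b=np.array([487,-261,0.]); pb=[via]+[(b+[0,0,130],143,t2),(b+[0,0,48],143,t2),(b+[0,0,130],143,t2),(f+[0,0,150],cf,t2+90),(f+[0,0,75],cf,t2+90),(f+[0,0,100],cf,t2+90,130)]
    m,o=fast.chain(s['qpos'],pb)
    if m>0: best.append((m,via,t2,cf))
best.sort(key=lambda z:-z[0]); [print(x) for x in best[:6]]
```

```text
[-0.28  1.14  0.34  1.41  0.51  1.45  2.19] 33.65 [ 0.45842334 -0.94235787 -0.04943755]
0.21806266089921467
[-1.07  0.8   1.09  2.   -0.09  0.47  0.35]
[ 1.27  0.87 -0.93  1.93  0.41  0.6   2.72]
[ 1.2   0.98 -0.81  1.95  0.5   0.45  2.7 ]
[ 1.27  0.87 -0.93  1.93  0.41  0.6   2.72]
[ 0.61  1.11 -0.35  1.39 -0.49  1.5   0.91]
[ 0.6   1.22 -0.34  1.36 -0.47  1.44  0.96]
[ 0.64  1.2  -0.33  1.19 -0.45  1.64  0.9 ]
[6.83, 12.72, -17.8] [-0.499, -1.114, 2.132] rows>=16.4 tcp [551.  33. 294.]
[-11.05, -21.88, 23.75] [-1.056, 0.158, -1.69] rows>=13.3 tcp [ 473. -279.  179.]
(np.float64(0.22279721508156447), (array([ 571.53023904, -160.59976133,  193.40219404]), 1.9789715511112194, -34.16756005447968), -25, 200)
(np.float64(0.2063356398805145), (array([ 519.77118833, -118.8058265 ,  246.02072583]), 5.0841128335661, -32.91843753025966), -25, 200)
(np.float64(0.2050370798506178), (array([ 581.29268079, -205.76373084,  246.83744163]), 7.7241180064795865, -42.977377859134506), -25, 200)
(np.float64(0.2017958320962454), (array([554.11096436, -41.17159577, 180.38604131]), 18.051214379006574, -31.015655824550773), -25, 200)
(np.float64(0.20162339859729927), (array([ 570.62401991, -203.38315813,  256.13238046]), 6.505833210047729, -32.42480095325315), -25, 200)
(np.float64(0.194322726360048), (array([504.63575715,  26.24838219, 209.13938168]), 23.57147749091262, -41.83634997498532), -25, 200)
```

Emit:
send_rows(
  rows=[
    [[0.4,0.7,-1,-0.028,-0.062,0.118],[0.8,1.4,-2,-0.055,-0.124,0.237],[1.1,2.1,-3,-0.083,-0.186,0.355],[1.5,2.8,-4,-0.111,-0.248,0.474],[1.9,3.5,-4.9,-0.139,-0.309,0.592],[2.3,4.2,-5.9,-0.166,-0.371,0.711],[2.7,4.9,-6.9,-0.194,-0.433,0.829],[3,5.7,-7.9,-0.222,-0.495,0.948],[3.4,6.4,-8.9,-0.25,-0.557,1.066],[3.8,7.1,-9.9,-0.277,-0.619,1.184]],
  ],
)

```text
clock: 34.65
eef_pos: [557.3, -50.9, 230.3]
tool_rot: [-2.624, -0.086, 2.876]
force: [-1.4, 0.7, 0.3]
width: 85.3
gripper_force: 0.0
```

```bash
cat > rows.py <<'E'
from kin import *
import sys
a=[float(v) for v in sys.argv[1].split(',')]; n=int(sys.argv[2]); cam=len(sys.argv)>3
s=ctrl.read_state(); print(s['qpos'].round(2),s['clock'])
p1,R1=plan(a[:3],a[3],a[4]); R0=R.from_euler('xyz',s['tool_rot']).as_matrix()
v=np.r_[R0.T@(p1-s['eef_pos'])/10,R.from_matrix(R0.T@R1).as_rotvec()]
print([[round(float(x),1) for x in v[:3]*k/n]+[round(float(x),3) for x in v[3:]*k/n] for k in range(1,min(n,10)+1)])
E
python3 rows.py 567,3,252,29,-39 9
```

```text
[-0.5   0.79  0.56  1.72  0.1   0.96  1.23] 34.65
[3.39, 3.83, -9.21] [-0.229, -0.5, 0.942] rows>=7.3 tcp [551.  33. 294.]
[[0.4, 0.4, -1.0, -0.025, -0.056, 0.105], [0.8, 0.9, -2.0, -0.051, -0.111, 0.209], [1.1, 1.3, -3.1, -0.076, -0.167, 0.314], [1.5, 1.7, -4.1, -0.102, -0.222, 0.419], [1.9, 2.1, -5.1, -0.127, -0.278, 0.523], [2.3, 2.6, -6.1, -0.152, -0.334, 0.628], [2.6, 3.0, -7.2, -0.178, -0.389, 0.733], [3.0, 3.4, -8.2, -0.203, -0.445, 0.837], [3.4, 3.8, -9.2, -0.229, -0.5, 0.942]]
```

Emit:
send_rows(
  rows=[
    [[0.4,0.4,-1.0,-0.025,-0.056,0.105],[0.8,0.9,-2.0,-0.051,-0.111,0.209],[1.1,1.3,-3.1,-0.076,-0.167,0.314],[1.5,1.7,-4.1,-0.102,-0.222,0.419],[1.9,2.1,-5.1,-0.127,-0.278,0.523],[2.3,2.6,-6.1,-0.152,-0.334,0.628],[2.6,3.0,-7.2,-0.178,-0.389,0.733],[3.0,3.4,-8.2,-0.203,-0.445,0.837],[3.4,3.8,-9.2,-0.229,-0.5,0.942],[3.4,3.8,-9.2,-0.229,-0.5,0.942]],
  ],
)

```text
clock: 35.65
eef_pos: [549.7, 34.6, 293.1]
tool_rot: [-3.135, 0.679, 2.089]
force: [0.4, -0.3, 0.4]
width: 85.1
gripper_force: 0.0
```

```bash
python3 rows.py 487,-261,130,143,-25 15
python3 - <<'E'
from kin import *
t=snap('top'); greyrect(t,52,(246,210),cast=cast,amin=60)
for x in blobs(t['pixels'],'red',20):
    w=np.array([cast(t,u,v,60)[:2] for u,v in x[:,0].astype(float)],np.float32); print('top',x[:,0].mean(0),[np.round(k,1) for k in cv2.minAreaRect(w)])
E
```

```text
[-1.08  0.79  1.08  2.02 -0.06  0.47  0.33] 35.65
[-11.1, -22.02, 23.79] [-1.054, 0.152, -1.683] rows>=13.3 tcp [ 473. -279.  179.]
[[-0.7, -1.5, 1.6, -0.07, 0.01, -0.112], [-1.5, -2.9, 3.2, -0.14, 0.02, -0.224], [-2.2, -4.4, 4.8, -0.211, 0.03, -0.337], [-3.0, -5.9, 6.3, -0.281, 0.041, -0.449], [-3.7, -7.3, 7.9, -0.351, 0.051, -0.561], [-4.4, -8.8, 9.5, -0.421, 0.061, -0.673], [-5.2, -10.3, 11.1, -0.492, 0.071, -0.785], [-5.9, -11.7, 12.7, -0.562, 0.081, -0.897], [-6.7, -13.2, 14.3, -0.632, 0.091, -1.01], [-7.4, -14.7, 15.9, -0.702, 0.101, -1.122]]
grey (229, 200, 28, 24) [array([544.3, -29. ]), array([52.6, 79. ]), np.float64(19.7)]
top [317.77142857 232.02857143] [array([ 489. , -256.7]), array([17.2, 50.8]), np.float64(52.6)]
top [ 82.62809917 105.28099174] [array([873.1, 480.9]), array([ 61.4, 115.3]), np.float64(9.4)]
```

Emit:
send_rows(
  rows=[
    [[-0.7,-1.5,1.6,-0.07,0.01,-0.112],[-1.5,-2.9,3.2,-0.14,0.02,-0.224],[-2.2,-4.4,4.8,-0.211,0.03,-0.337],[-3.0,-5.9,6.3,-0.281,0.041,-0.449],[-3.7,-7.3,7.9,-0.351,0.051,-0.561],[-4.4,-8.8,9.5,-0.421,0.061,-0.673],[-5.2,-10.3,11.1,-0.492,0.071,-0.785],[-5.9,-11.7,12.7,-0.562,0.081,-0.897],[-6.7,-13.2,14.3,-0.632,0.091,-1.01],[-7.4,-14.7,15.9,-0.702,0.101,-1.122]],
  ],
)

```text
clock: 36.7
eef_pos: [513.8, -132.7, 243.1]
tool_rot: [-2.936, 0.654, 2.601]
force: [-0.1, -1.0, 0.0]
width: 85.2
gripper_force: 0.0
```

```bash
python3 rows.py 487,-261,135,143,-25 6
```

```text
[-0.4   0.57  0.47  2.31  1.97  0.3  -1.02] 36.7
[0.37, -12.88, 10.01] [-0.938, 0.048, -1.286] rows>=10.6 tcp [ 473. -279.  184.]
[[0.1, -2.1, 1.7, -0.156, 0.008, -0.214], [0.1, -4.3, 3.3, -0.313, 0.016, -0.429], [0.2, -6.4, 5.0, -0.469, 0.024, -0.643], [0.2, -8.6, 6.7, -0.625, 0.032, -0.858], [0.3, -10.7, 8.3, -0.782, 0.04, -1.072], [0.4, -12.9, 10.0, -0.938, 0.048, -1.286]]
```

Run:
```python
from kin import *
import fast
s=ctrl.read_state()
poses=[((487,-261,135),143,-25),((487,-261,48),143,-25),((487,-261,130),143,-25),((552,-45,150),20,65),((552,-45,75),20,65),((552,-45,100),20,65,130)]
m,o=fast.chain(s['qpos'],poses,lim=-1); print(m); [print(x.round(2)) for x in o]
# alternative: reach the pick through intermediate orientations
for c in(60,80,100,120):
  for t in(-25,0,15):
    m,o=fast.chain(s['qpos'],[((487,-230,150),c,t)]+poses,lim=.02); print(c,t,round(m,2),len(o),o[-1].round(2) if m>0 else '')
```

```text
-1
[ 1.56  2.04 -1.25  2.29  1.65  1.97 -2.94]
60 -25 -1 1 
60 0 0.21 7 [ 0.68  1.21 -0.44  1.19 -0.38  1.62  0.84]
60 15 0.19 7 [ 0.63  1.19 -0.31  1.19 -0.47  1.65  0.91]
80 -25 -1 1 
80 0 0.19 7 [ 0.63  1.19 -0.3   1.19 -0.47  1.65  0.91]
80 15 0.11 7 [ 0.6   1.19 -0.24  1.19 -0.51  1.66  0.95]
100 -25 -1 1 
100 0 -1 2 
100 15 -1 2 
120 -25 -1 1 
120 0 -1 2 
120 15 -1 2
```

```bash
python3 rows.py 487,-230,170,60,0 8
```

```text
[-0.4   0.57  0.47  2.31  1.97  0.3  -1.02] 36.7
[-0.99, -8.87, 5.09] [-0.204, 0.65, -0.084] rows>=4.6 tcp [ 487. -230.  224.]
[[-0.1, -1.1, 0.6, -0.025, 0.081, -0.01], [-0.2, -2.2, 1.3, -0.051, 0.162, -0.021], [-0.4, -3.3, 1.9, -0.076, 0.244, -0.031], [-0.5, -4.4, 2.5, -0.102, 0.325, -0.042], [-0.6, -5.5, 3.2, -0.127, 0.406, -0.052], [-0.7, -6.7, 3.8, -0.153, 0.487, -0.063], [-0.9, -7.8, 4.5, -0.178, 0.569, -0.073], [-1.0, -8.9, 5.1, -0.204, 0.65, -0.084]]
```

Emit:
send_rows(
  rows=[
    [[-0.1,-1.1,0.6,-0.025,0.081,-0.01],[-0.2,-2.2,1.3,-0.051,0.162,-0.021],[-0.4,-3.3,1.9,-0.076,0.244,-0.031],[-0.5,-4.4,2.5,-0.102,0.325,-0.042],[-0.6,-5.5,3.2,-0.127,0.406,-0.052],[-0.7,-6.7,3.8,-0.153,0.487,-0.063],[-0.9,-7.8,4.5,-0.178,0.569,-0.073],[-1.0,-8.9,5.1,-0.204,0.65,-0.084],[-1.0,-8.9,5.1,-0.204,0.65,-0.084],[-1.0,-8.9,5.1,-0.204,0.65,-0.084]],
  ],
)

```text
clock: 37.7
eef_pos: [485.1, -235.5, 224.7]
tool_rot: [3.138, -0.001, 2.607]
force: [-1.0, -0.4, -0.3]
width: 85.5
gripper_force: 0.0
```

```bash
python3 rows.py 487,-261,135,143,-25 12;  python3 - <<'E'
from kin import *
import fast
s=ctrl.read_state()
poses=[((487,-261,135),143,-25),((487,-261,48),143,-25),((487,-261,130),143,-25),((552,-45,150),20,65),((552,-45,75),20,65),((552,-45,100),20,65,130)]
m,o=fast.chain(s['qpos'],poses,lim=-1); print(m); [print(x.round(2)) for x in o]
E
```

```text
[ 0.74  0.62 -0.52  1.9   0.44  0.74  1.01] 37.7
[-1.21, -4.38, 4.06] [-0.315, -0.354, -1.436] rows>=10.1 tcp [ 473. -279.  184.]
[[-0.1, -0.4, 0.3, -0.026, -0.03, -0.12], [-0.2, -0.7, 0.7, -0.052, -0.059, -0.239], [-0.3, -1.1, 1.0, -0.079, -0.089, -0.359], [-0.4, -1.5, 1.4, -0.105, -0.118, -0.479], [-0.5, -1.8, 1.7, -0.131, -0.148, -0.598], [-0.6, -2.2, 2.0, -0.157, -0.177, -0.718], [-0.7, -2.6, 2.4, -0.183, -0.207, -0.837], [-0.8, -2.9, 2.7, -0.21, -0.236, -0.957], [-0.9, -3.3, 3.0, -0.236, -0.266, -1.077], [-1.0, -3.6, 3.4, -0.262, -0.295, -1.196]]
0.07389710198200494
[ 1.38  0.98 -1.18  1.93  0.7   0.73  2.44]
[ 1.31  1.08 -1.03  1.95  0.84  0.59  2.39]
[ 1.37  0.99 -1.17  1.93  0.71  0.72  2.43]
[ 0.73  1.16 -0.61  1.39 -0.32  1.44  0.74]
[ 0.72  1.27 -0.59  1.36 -0.28  1.39  0.79]
[ 0.75  1.24 -0.58  1.19 -0.28  1.59  0.75]
```

Run:
```python
from kin import *
report(70,('red',))
```

```text
[ 0.74  0.62 -0.52  1.9   0.44  0.74  1.01] 37.7 [ 485.1 -235.5  224.7] [ 3.138e+00 -1.000e-03  2.607e+00] [-1.  -0.4 -0.3]
red [234. 204.] [array([ 485. , -251.5]), array([18.3, 64.6]), np.float64(53.1)]
```

Emit:
send_rows(
  rows=[
    [[-0.1,-0.4,0.3,-0.026,-0.03,-0.12],[-0.2,-0.7,0.7,-0.052,-0.059,-0.239],[-0.3,-1.1,1.0,-0.079,-0.089,-0.359],[-0.4,-1.5,1.4,-0.105,-0.118,-0.479],[-0.5,-1.8,1.7,-0.131,-0.148,-0.598],[-0.6,-2.2,2.0,-0.157,-0.177,-0.718],[-0.7,-2.6,2.4,-0.183,-0.207,-0.837],[-0.8,-2.9,2.7,-0.21,-0.236,-0.957],[-0.9,-3.3,3.0,-0.236,-0.266,-1.077],[-1.0,-3.6,3.4,-0.262,-0.295,-1.196]],
  ],
)

```text
clock: 38.75
eef_pos: [475.8, -266.2, 189.8]
tool_rot: [3.098, 0.368, -2.46]
force: [-0.2, -0.1, -0.2]
width: 85.2
gripper_force: 0.0
```

```bash
python3 rows.py 487,-261,135,143,-25 4
python3 - <<'E'
from kin import *
report(70,('red',))
E
```

```text
[ 1.27  0.89 -1.05  1.96  0.7   0.63  2.17] 38.75
[1.16, -0.86, 0.14] [-0.052, -0.063, -0.225] rows>=1.6 tcp [ 473. -279.  184.]
[[0.3, -0.2, 0.0, -0.013, -0.016, -0.056], [0.6, -0.4, 0.1, -0.026, -0.032, -0.113], [0.9, -0.6, 0.1, -0.039, -0.047, -0.169], [1.2, -0.9, 0.1, -0.052, -0.063, -0.225]]
[ 1.27  0.89 -1.05  1.96  0.7   0.63  2.17] 38.75 [ 475.8 -266.2  189.8] [ 3.098  0.368 -2.46 ] [-0.2 -0.1 -0.2]
red [243. 174.] [array([ 491. , -256.5]), array([18. , 49.3]), np.float64(52.2)]
```

```bash
python3 rows.py 483.2,-266.8,110,142.4,-25 4
python3 - <<'E'
from kin import *
cur=tp([483.2,-266.8,110],142.4,-25); plan([483.2,-266.8,48],142.4,-25,cur=cur)
E
```

```text
[ 1.27  0.9  -1.05  1.95  0.7   0.63  2.18] 38.8
[2.44, -1.05, 2.12] [-0.046, -0.063, -0.216] rows>=1.5 tcp [ 469. -285.  159.]
[[0.6, -0.3, 0.5, -0.011, -0.016, -0.054], [1.2, -0.5, 1.1, -0.023, -0.031, -0.108], [1.8, -0.8, 1.6, -0.034, -0.047, -0.162], [2.4, -1.1, 2.1, -0.046, -0.063, -0.216]]
[2.62, 0.0, 5.62] [0.0, 0.0, 0.0] rows>=1.2 tcp [ 469. -285.   97.]
```

Emit:
send_rows(
  rows=[
    [[0.6,-0.3,0.5,-0.011,-0.016,-0.054],[1.2,-0.5,1.1,-0.023,-0.031,-0.108],[1.8,-0.8,1.6,-0.034,-0.047,-0.162],[2.4,-1.1,2.1,-0.046,-0.063,-0.216],[2.4,-1.1,2.1,-0.046,-0.063,-0.216],[2.4,-1.1,2.1,-0.046,-0.063,-0.216]],
  ],
)

```text
clock: 39.4
eef_pos: [471.4, -282.0, 161.1]
tool_rot: [3.139, 0.436, -2.236]
force: [1.1, 0.1, 0.1]
width: 85.4
gripper_force: 0.0
```

```bash
python3 rows.py 483.2,-266.8,48,142.4,-25 4
python3 - <<'E'
from kin import *
report(70,('red',))
E
```

```text
[ 1.34  1.02 -1.12  1.92  0.75  0.68  2.41] 39.4
[3.04, -0.03, 5.67] [-0.001, -0.0, -0.008] rows>=1.3 tcp [ 469. -285.   97.]
[[0.8, -0.0, 1.4, -0.0, -0.0, -0.002], [1.5, -0.0, 2.8, -0.001, -0.0, -0.004], [2.3, -0.0, 4.3, -0.001, -0.0, -0.006], [3.0, -0.0, 5.7, -0.001, -0.0, -0.008]]
[ 1.34  1.02 -1.12  1.92  0.75  0.68  2.41] 39.4 [ 471.4 -282.   161.1] [ 3.139  0.436 -2.236] [1.1 0.1 0.1]
red [253. 211.] [array([ 491.2, -256.5]), array([17.7, 49.2]), np.float64(53.0)]
```

Emit:
send_rows(
  rows=[
    [[0.8,0,1.4,0,0,0],[1.5,0,2.8,0,0,0],[2.3,0,4.3,0,0,0],[3,0,5.7,0,0,0],[3,0,5.7,0,0,0],[3,0,5.7,0,0,0]],
  ],
)

```text
clock: 40.05
eef_pos: [469.6, -283.9, 96.1]
tool_rot: [3.138, 0.438, -2.234]
force: [0.7, 0.6, 0.2]
width: 84.9
gripper_force: 0.0
```

Emit:
send_rows(
  rows=[
    [[0,0,0,0,0,0],[0,0,0,0,0,0],[0,0,0,0,0,0],[0,0,0,0,0,0],[0,0,0,0,0,0],[0,0,0,0,0,0],[0,0,0,0,0,0]],
  ],
  grip=255,
)

```text
clock: 40.75
eef_pos: [470.1, -284.5, 97.3]
tool_rot: [3.141, 0.437, -2.233]
force: [-0.5, -0.5, 5.9]
width: 49.4
gripper_force: 62.6
```

Emit:
send_rows(
  rows=[
    [[-0.5,0,-0.9,0,0,0],[-1.5,0,-2.8,0,0,0],[-3,0,-5.7,0,0,0],[-4.2,0,-9,0,0,0],[-4.2,0,-9,0,0,0],[-4.2,0,-9,0,0,0]],
  ],
)

```text
clock: 41.35
eef_pos: [469.2, -284.9, 196.1]
tool_rot: [3.14, 0.435, -2.233]
force: [-1.1, 0.4, -1.8]
width: 49.7
gripper_force: 62.6
```

```bash
python3 rows.py 552,-45,160,20,65 18;  python3 - <<'E'
from kin import *
import fast
s=ctrl.read_state(); print(s['force'])
m,o=fast.chain(s['qpos'],[((552,-45,160),20,65),((552,-45,75),20,65),((552,-45,100),20,65,130)],lim=-1); print(m); [print(x.round(2)) for x in o]
R0=R.from_euler('xyz',s['tool_rot']); p1,R1=tp([552,-45,160],20,65); w=(R0.inv()*R.from_matrix(R1)).as_rotvec()
for f in np.linspace(0,1,7):
    M=(R0*R.from_rotvec(w*f)).as_matrix(); x=s['eef_pos']+(p1-s['eef_pos'])*f; print((x+54*M[:,2]).round(),M[:,2].round(2),M[2,0].round(2))
E
```

```text
[ 1.37  0.98 -1.17  1.9   0.69  0.74  2.44] 41.35
[-18.86, 4.06, 10.24] [-0.778, 0.888, 2.137] rows>=16.3 tcp [569. -91. 183.]
[[-1.0, 0.2, 0.6, -0.043, 0.049, 0.119], [-2.1, 0.5, 1.1, -0.086, 0.099, 0.237], [-3.1, 0.7, 1.7, -0.13, 0.148, 0.356], [-4.2, 0.9, 2.3, -0.173, 0.197, 0.475], [-5.2, 1.1, 2.8, -0.216, 0.247, 0.594], [-6.3, 1.4, 3.4, -0.259, 0.296, 0.712], [-7.3, 1.6, 4.0, -0.303, 0.345, 0.831], [-8.4, 1.8, 4.6, -0.346, 0.395, 0.95], [-9.4, 2.0, 5.1, -0.389, 0.444, 1.068], [-10.5, 2.3, 5.7, -0.432, 0.493, 1.187]]
[-1.1262139   0.44857155 -1.8008476 ]
0.3885300018819031
[ 0.73  1.15 -0.61  1.39 -0.32  1.45  0.74]
[ 0.72  1.27 -0.59  1.36 -0.28  1.39  0.79]
[ 0.74  1.24 -0.58  1.19 -0.28  1.59  0.75]
[ 483. -267.  147.] [ 0.26  0.33 -0.91] -0.42
[ 489. -235.  143.] [ 0.07  0.33 -0.94] -0.24
[ 496. -199.  142.] [-0.12  0.39 -0.91] 0.02
[ 504. -162.  144.] [-0.27  0.48 -0.83] 0.3
[ 516. -123.  149.] [-0.36  0.6  -0.71] 0.58
[532. -84. 154.] [-0.37  0.73 -0.57] 0.79
[552. -45. 160.] [-0.31  0.85 -0.42] 0.91
```

Emit:
send_rows(
  rows=[
    [[-1.0,0.2,0.6,-0.043,0.049,0.119],[-2.1,0.5,1.1,-0.086,0.099,0.237],[-3.1,0.7,1.7,-0.13,0.148,0.356],[-4.2,0.9,2.3,-0.173,0.197,0.475],[-5.2,1.1,2.8,-0.216,0.247,0.594],[-6.3,1.4,3.4,-0.259,0.296,0.712],[-7.3,1.6,4.0,-0.303,0.345,0.831],[-8.4,1.8,4.6,-0.346,0.395,0.95],[-9.4,2.0,5.1,-0.389,0.444,1.068],[-10.5,2.3,5.7,-0.432,0.493,1.187]],
  ],
)

```text
clock: 42.35
eef_pos: [524.6, -175.9, 187.0]
tool_rot: [2.622, -0.416, 3.064]
force: [-0.7, -0.2, -2.1]
width: 49.5
gripper_force: 62.5
```

```bash
python3 rows.py 552,-45,150,20,65 9
```

```text
[ 0.85  1.01 -0.78  1.51  0.18  1.3   1.49] 42.35
[-4.0, 7.75, 4.19] [-0.344, 0.391, 0.945] rows>=7.2 tcp [569. -91. 173.]
[[-0.4, 0.9, 0.5, -0.038, 0.043, 0.105], [-0.9, 1.7, 0.9, -0.077, 0.087, 0.21], [-1.3, 2.6, 1.4, -0.115, 0.13, 0.315], [-1.8, 3.4, 1.9, -0.153, 0.174, 0.42], [-2.2, 4.3, 2.3, -0.191, 0.217, 0.525], [-2.7, 5.2, 2.8, -0.23, 0.261, 0.63], [-3.1, 6.0, 3.3, -0.268, 0.304, 0.735], [-3.6, 6.9, 3.7, -0.306, 0.348, 0.84], [-4.0, 7.7, 4.2, -0.344, 0.391, 0.945]]
```

Emit:
send_rows(
  rows=[
    [[-0.4,0.9,0.5,-0.038,0.043,0.105],[-0.9,1.7,0.9,-0.077,0.087,0.21],[-1.3,2.6,1.4,-0.115,0.13,0.315],[-1.8,3.4,1.9,-0.153,0.174,0.42],[-2.2,4.3,2.3,-0.191,0.217,0.525],[-2.7,5.2,2.8,-0.23,0.261,0.63],[-3.1,6.0,3.3,-0.268,0.304,0.735],[-3.6,6.9,3.7,-0.306,0.348,0.84],[-4.0,7.7,4.2,-0.344,0.391,0.945],[-4.0,7.7,4.2,-0.344,0.391,0.945]],
  ],
)

```text
clock: 43.35
eef_pos: [567.3, -91.1, 171.3]
tool_rot: [3.14, -1.133, 1.925]
force: [-0.6, 0.3, -1.5]
width: 49.3
gripper_force: 62.5
```

```bash
python3 rows.py 552,-45,90,20,65 5
python3 - <<'E'
from kin import *
d=snap('wrist'); s=d['state']; Rm=R.from_euler('xyz',s['tool_rot']).as_matrix(); g=s['eef_pos']+54*Rm[:,2]; print('grip',g.round(1),s['tool_rot'],s['force'].round(1))
t=snap('top'); h=cv2.cvtColor(d['pixels'],cv2.COLOR_RGB2HSV)
# outline of underside: bright rim pixels in the wrist picture; edges per row
m=cv2.inRange(h,(0,0,120),(180,75,255))
for v in range(120,340,12):
    u=np.where(m[v,150:350])[0]
    print(v,(u.min()+150,u.max()+150,len(u)) if len(u) else None,end=' ')
print(); print('red',[ (cv2.boundingRect(c)) for c in blobs(d['pixels'],'red',40)])
ht=cv2.cvtColor(t['pixels'],cv2.COLOR_RGB2HSV); mt=cv2.inRange(ht,(0,0,105),(180,75,255))
for v in range(180,240,4):
    u=np.where(mt[v,215:280])[0]; print(v,(u.min()+215,u.max()+215,len(u)) if len(u) else None,end=' ')
E
```

```text
[ 0.72  1.17 -0.6   1.38 -0.32  1.44  0.76] 43.35
[-5.31, 0.14, 2.44] [-0.003, 0.001, 0.002] rows>=1.2 tcp [569. -91. 113.]
[[-1.1, 0.0, 0.5, -0.001, 0.0, 0.0], [-2.1, 0.1, 1.0, -0.001, 0.0, 0.001], [-3.2, 0.1, 1.5, -0.002, 0.001, 0.001], [-4.3, 0.1, 2.0, -0.002, 0.001, 0.002], [-5.3, 0.1, 2.4, -0.003, 0.001, 0.002]]
grip [550.4 -45.2 148.4] [ 3.1401785  -1.13347779  1.92469675] [-0.6  0.3 -1.5]
120 None 132 None 144 None 156 None 168 None 180 (np.int64(207), np.int64(299), 22) 192 (np.int64(205), np.int64(300), 21) 204 (np.int64(202), np.int64(302), 24) 216 (np.int64(200), np.int64(305), 25) 228 (np.int64(198), np.int64(306), 26) 240 (np.int64(190), np.int64(316), 40) 252 (np.int64(184), np.int64(321), 49) 264 (np.int64(179), np.int64(326), 52) 276 (np.int64(190), np.int64(314), 125) 288 (np.int64(192), np.int64(312), 121) 300 (np.int64(197), np.int64(308), 112) 312 None 324 (np.int64(223), np.int64(288), 17) 336 None 
red [(201, 305, 104, 15), (462, 116, 36, 31)]
180 None 184 None 188 None 192 None 196 (np.int64(245), np.int64(250), 6) 200 (np.int64(238), np.int64(251), 10) 204 (np.int64(228), np.int64(253), 8) 208 (np.int64(228), np.int64(254), 4) 212 (np.int64(230), np.int64(256), 5) 216 (np.int64(231), np.int64(254), 15) 220 (np.int64(233), np.int64(244), 12) 224 None 228 None 232 None 236 None
```

Run:
```python
from kin import *
d=snap('wrist'); s=d['state']; Rm=R.from_euler('xyz',s['tool_rot']).as_matrix(); g=s['eef_pos']+54*Rm[:,2]
h=cv2.cvtColor(d['pixels'],cv2.COLOR_RGB2HSV); m=cv2.inRange(h,(0,0,120),(180,75,255))
print('col', [ (u,[v for v in range(150,330) if m[v,u]][:14]) for u in (225,253,280)])
print('gray col253', d['pixels'][160:185:2,253].tolist())
for dz in (8,11,14,17,20,23):
    z=g[2]+dz; o=[dz]
    for v,a,b in((180,207,299),(204,202,302),(228,198,306)):
        A,B=wcast(d,a-.5,v,z),wcast(d,b+.5,v,z); o.append((np.linalg.norm(A-B).round(1),((A+B)/2)[:2].round(1)))
    print(o)
dv=np.array([np.cos(np.radians(110.2)),np.sin(np.radians(110.2)),0]); cv=np.array([dv[1],-dv[0],0])
for dz in (14,17,20):
    vs=[v for v in range(150,330) if m[v,253]]; w=wcast(d,253,vs[0]-.5,g[2]+dz); print(dz,'far edge along d from grip',((w-g)@dv).round(1),'lat',((w-g)@cv).round(1))
```

```text
col [(225, [171, 172, 173, 174, 175, 176, 177, 271, 272, 273, 274, 275, 276, 277]), (253, [171, 172, 173, 174, 175, 176, 271, 272, 273, 274, 275, 276, 277, 278]), (280, [170, 171, 172, 173, 174, 175, 176, 271, 272, 273, 274, 275, 276, 277])]
gray col253 [[143, 95, 51], [146, 98, 57], [144, 96, 52], [149, 100, 54], [153, 104, 60], [168, 136, 110], [186, 171, 156], [186, 173, 159], [186, 168, 152], [173, 133, 95], [171, 126, 80], [169, 125, 78], [169, 125, 78]]
[8, (np.float64(55.3), array([533.8,   4.2])), (np.float64(55.2), array([540.1, -14.7])), (np.float64(55.3), array([546.1, -30.6]))]
[11, (np.float64(53.9), array([534.9,   0.9])), (np.float64(53.7), array([541.2, -17.4])), (np.float64(53.8), array([546.9, -33. ]))]
[14, (np.float64(52.4), array([536.1,  -2.3])), (np.float64(52.3), array([542.2, -20.2])), (np.float64(52.4), array([547.8, -35.3]))]
[17, (np.float64(51.0), array([537.3,  -5.5])), (np.float64(50.9), array([543.2, -22.9])), (np.float64(51.0), array([548.6, -37.6]))]
[20, (np.float64(49.5), array([538.5,  -8.7])), (np.float64(49.4), array([544.2, -25.6])), (np.float64(49.5), array([549.5, -39.9]))]
[23, (np.float64(48.1), array([539.6, -12. ])), (np.float64(48.0), array([545.2, -28.4])), (np.float64(48.1), array([550.3, -42.2]))]
14 far edge along d from grip 54.5 lat 1.0
17 far edge along d from grip 50.8 lat 0.9
20 far edge along d from grip 47.2 lat 0.9
```

```bash
python3 rows.py 552.1,-46.3,80,20,64.95 6
```

```text
[ 0.72  1.17 -0.6   1.37 -0.32  1.44  0.76] 43.5
[-6.43, -0.01, 2.97] [-0.002, 0.003, 0.008] rows>=1.4 tcp [569. -92. 103.]
[[-1.1, -0.0, 0.5, -0.0, 0.0, 0.001], [-2.1, -0.0, 1.0, -0.001, 0.001, 0.003], [-3.2, -0.0, 1.5, -0.001, 0.001, 0.004], [-4.3, -0.0, 2.0, -0.001, 0.002, 0.005], [-5.4, -0.0, 2.5, -0.001, 0.002, 0.006], [-6.4, -0.0, 3.0, -0.002, 0.003, 0.008]]
```

Emit:
send_rows(
  rows=[
    [[-1.1,0,0.5,0,0,0.001],[-2.1,0,1.0,0,0,0.003],[-3.2,0,1.5,0,0.001,0.004],[-4.3,0,2.0,0,0.002,0.005],[-5.4,0,2.5,0,0.002,0.006],[-6.4,0,3.0,0,0.003,0.008],[-6.4,0,3.0,0,0.003,0.008],[-6.4,0,3.0,0,0.003,0.008]],
  ],
)

```text
clock: 44.3
eef_pos: [569.1, -91.2, 103.7]
tool_rot: [-3.138, -1.136, 1.916]
force: [-0.2, 0.7, -1.5]
width: 49.2
gripper_force: 62.5
```

```bash
python3 rows.py 552.1,-46.3,75,20,65 3
python3 - <<'E'
from kin import *
s=ctrl.read_state(); print(s['eef_pos'],s['tool_rot'],s['force']); print((s['eef_pos']+54*R.from_euler('xyz',s['tool_rot']).as_matrix()[:,2]).round(1))
E
```

```text
[ 0.71  1.27 -0.58  1.35 -0.29  1.39  0.8 ] 44.3
[-0.57, -0.05, 0.17] [-0.0, -0.001, -0.002] rows>=0.1 tcp [569. -92.  98.]
[[-0.2, -0.0, 0.1, -0.0, -0.0, -0.001], [-0.4, -0.0, 0.1, -0.0, -0.001, -0.001], [-0.6, -0.1, 0.2, -0.0, -0.001, -0.002]]
[569.05142886 -91.24674206 103.70245779] [-3.13779596 -1.13594727  1.91609378] [-0.19052386  0.66509433 -1.46154898]
[552.3 -45.2  81. ]
```

Emit:
send_rows(
  rows=[
    [[-0.2,0,0.06,0,0,0],[-0.4,0,0.12,0,0,0],[-0.57,-0.05,0.17,0,0,0],[-0.57,-0.05,0.17,0,0,0]],
  ],
)

```text
clock: 44.7
eef_pos: [568.8, -92.7, 97.8]
tool_rot: [-3.137, -1.135, 1.916]
force: [1.0, 1.4, -2.2]
width: 49.4
gripper_force: 62.5
```

Emit:
send_rows(
  rows=[
    [[-0.05,0,0.02,0,0,0],[-0.1,0,0.05,0,0,0],[-0.14,0,0.06,0,0,0],[-0.14,0,0.06,0,0,0]],
  ],
)

```text
clock: 45.1
eef_pos: [568.9, -92.5, 96.4]
tool_rot: [-3.138, -1.135, 1.916]
force: [0.0, -0.4, -2.2]
width: 49.6
gripper_force: 62.5
```

Emit:
send_rows(
  rows=[
    [[-0.05,0,0.02,0,0,0],[-0.1,0,0.05,0,0,0],[-0.1,0,0.05,0,0,0]],
  ],
)

```text
clock: 45.4
eef_pos: [569.0, -92.5, 96.1]
tool_rot: [-3.139, -1.136, 1.917]
force: [0.2, -1.8, 3.4]
width: 49.4
gripper_force: 63.0
```

Emit:
send_rows(
  rows=[
    [[0,0,0,0,0,0],[0,0,0,0,0,0],[0,0,0,0,0,0],[0,0,0,0,0,0],[0,0,0,0,0,0]],
  ],
  grip=0,
)

```text
clock: 45.9
eef_pos: [568.9, -92.4, 95.2]
tool_rot: [-3.138, -1.135, 1.916]
force: [0.0, -0.4, 0.6]
width: 85.7
gripper_force: 0.0
```

Emit:
send_rows(
  rows=[
    [[0,0,-1.5,0,0,0],[0,0,-4,0,0,0],[1,0,-7,0,0,0],[3,0,-10,0,0,0],[3,0,-10,0,0,0],[3,0,-10,0,0,0]],
  ],
)

```text
clock: 46.5
eef_pos: [595.8, -166.0, 165.1]
tool_rot: [-3.14, -1.134, 1.918]
force: [-0.2, -0.1, -0.4]
width: 85.4
gripper_force: 0.0
```

Run:
```python
from kin import *
d=snap('wrist'); t=snap('top'); e=snap('side'); s=d['state']; print(s['eef_pos'],s['qpos'].round(2),s['clock'])
greyrect(t,92,(246,208),cast=cast,amin=60)
ht=cv2.cvtColor(t['pixels'],cv2.COLOR_RGB2HSV)
# side view: corners of each layer: lowest lid corner etc
for col,z in(('blue',22),('red',62)):
    for c in blobs(e['pixels'],col,30):
        x,y=c[:,0].mean(0)
        if 200<x<330 and 150<y<240:
            print(col,cv2.boundingRect(c),x,y,cast(e,x,y,z).round(1), [np.round(cast(e,u,v,z)[:2],1) for u,v in (c[c[:,0,0].argmin(),0],c[c[:,0,1].argmax(),0],c[c[:,0,0].argmax(),0])])
    for c in blobs(d['pixels'],col,30):
        x,y=c[:,0].mean(0)
        if 200<x<310: print('wrist',col,cv2.boundingRect(c),wcast(d,x,y,z).round(1))
greyrect(d,92,(254,190))
h=cv2.cvtColor(d['pixels'],cv2.COLOR_RGB2HSV); m=cv2.inRange(h,(0,0,120),(180,75,255)); 
vs=[v for v in range(100,330) if m[v,253]]; print(vs); print('far edge',wcast(d,253,vs[0]-.5,92).round(1))
```

```text
[ 595.83864707 -166.01858831  165.07325825] [ 0.74  1.24 -0.57  1.15 -0.28  1.62  0.75] 46.5
grey (230, 200, 27, 23) [array([545.3, -34.4]), array([50.8, 68.9]), np.float64(19.6)]
blue (266, 213, 22, 8) 276.74468085106383 216.2127659574468 [5.398e+02 1.000e-01 2.200e+01] [array([563.4,   1.9]), array([557.8,  14.4]), array([517.4,  -3. ])]
blue (253, 150, 19, 11) 262.73770491803276 156.27868852459017 [ 594.6 -232.8   22. ] [array([ 622.9, -250.9]), array([ 615.7, -213.1]), array([ 571.2, -217.5])]
wrist blue (228, 278, 52, 8) [561. -65.  22.]
red (266, 199, 23, 7) 277.0576923076923 201.98076923076923 [540.1  -1.   62. ] [array([564. ,  -1.8]), array([558.5,  10.9]), array([ 5.166e+02, -1.000e-01])]
wrist red (223, 254, 60, 10) [560.2 -66.   62. ]
grey (220, 175, 67, 77) [array([550.9, -39.8]), array([50.1, 83.6]), np.float64(20.0)]
[175, 176, 177, 178, 179, 230, 231, 232, 233, 234, 235, 236, 237, 238, 239, 240, 241, 242, 243, 244, 245, 246, 247, 248, 249, 250, 251, 266, 267, 268, 269, 270, 271, 272, 273, 274, 275, 276, 277, 286]
far edge [5.368e+02 2.000e-01 9.200e+01]
```

```bash
python3 -c "
from cell import ctrl; print(ctrl.finish_job())"
```

```text
the job is handed in; nothing more can be done
None
```

I handed in the job at about 46.7 s: both boxes are lid down and shut, with blue within about 3 mm of the pad's centre and red about 1 mm and 0.4° off square on top, but I viewed 11 pictures against the limit of 10, so the final stack and the untouched hammer, bottle and tin were not checked by eye, only the stack by camera measurement.

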